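Set up the balance stand and offer the lever up level

TASK

Gently lay the square steel bar across the two uprights of the balance stand, down in both slots and centred, and let go of it. Then pick up the cast lever with the fingers at its balance point and finish while still holding it: level, still, crosswise to the bar, with its balance point over the middle of the bar and its underside about five centimetres clear above the bar, touching nothing but the gripper. Leave the other things on the bench where they are.

Things in the scene. Friction and masses are not known exactly. Their poses are not given: they have to be found in the camera images.
- stand_seat (a point): Where the bar's centre lies when laid home on the stand, 83 mm above the bench, midway between the slots. x runs from one slot to the other (the bar's direction), z up.
- stand: Fixed balance stand; origin under its base, x as for stand_seat. Grey base plate 170 (x) by 90 by 12 mm; two aluminium uprights centred 65 mm either side along x, each 14 mm thick in x, 64 mm wide in y. In the top of each an open slot, 28 mm wide in y, 10 mm deep: floor 75 mm, top 85 mm above the bench. Open between the uprights.
- bar_mid (a point): Centre (half-way up) of the loose bright steel bar, 200 mm long (x), 16 by 16 mm square, about 0.4 kg. It starts flat on the bench, to one side of the stand, the lever on the other. Its ends are alike.
- lever_mid (a point): Centre of the loose dark cast lever, midway between its bosses, 16 mm above its underside. x points to the SMALL boss (22 mm across, axis at +115), away from the LARGE boss (52 across, axis at -115); both 32 tall. Web between: 14 wide, 16 tall, 8 to 24 above underside. 0.45-0.85 kg. Balance point: on the web, 49 mm from here towards the LARGE boss. Starts flat on the bench, any yaw; may finish either way round.
- spool: Bystander: metal spool with black flanges, 56 mm across, 44 mm tall, standing beyond the stand; origin at the centre of its underside.
- flux_jar: Bystander: amber jar with a white cap, 48 mm across, 50 mm tall, standing beyond the stand; origin at the centre of its underside.
- driver: Bystander: screwdriver lying beyond the stand, crosswise; origin under its middle.

How it is judged:
By the outcome, as a careful person would: the job done as asked, in the order asked, and still so for the second after the job is handed in, while the arm keeps its last pose, push and grip.
It also fails if it takes over 64 s, if anything falls off the work surface, if the arm or the gripper's body presses on something with over 40 N, if the wrist force passes 120 N, or if a joint passes its speed limit or range.

ROBOT

A 6-joint arm with a two-finger parallel gripper is mounted at the origin on the work surface. World frame = base frame: x ahead of the robot, y to its left, z up, the work surface at z = 0. Lengths are in m, angles in rad, forces in N, time in s.
With the tool pointing down it reaches from about 0.35 to 0.925 m from the base axis. Payload 6.4 kg.
Tool frame: the origin (TCP) lies at the very end of the fingers, on their centre line; the grasp point (between the pads) lies 19 mm behind it (bot.tcp_to_grasp is the distance from the TCP to the grasp point, in m); z points along the fingers, y is the line along which they close (so a half turn about z gives the same grasp; the last joint's range is limited). The gripper opens to 85 mm and grips with 20 to 120 N. Pads are 22 mm wide; open, the fingers measure 114 mm over their backs; the gripper's body (76 mm by 85 mm) begins 54 mm behind the grasp point. The pads swing forward as they close: fully open they stand 13 mm farther back than shut.
Start: joints at [-1.491, 0.245, 1.558, -0, 1.339, -0.174], TCP at [0.163, -0.629, 0.231] pointing down, gripper open.
Joint ranges: [-3.13, 3.13], [-1.02, 2.26], [0.13, 2.54], [-0.95, 4.09], [0.21, 2.88], [-2.74, 2.74]. Speed limits (rad/s): [2.57, 2.57, 3.14, 3.14, 3.14, 3.14].

INTERFACE

Orientations are given as a 3x3 rotation matrix whose columns are the frame's x, y, z axes.
In Python, from rig import bot gives the robot as it stands.
- The arm moves only by the tool servo_tool, never from a script. Its argument "increments" is a list of rows, each an object of numbers: "grip": the closure, from -1 (fully open) to 1 (shut); "tx", "ty", "tz": the shift along the tool's x, y, z in cm; "rx", "ry", "rz": the turn, a rotation vector about the tool's x, y, z in rad. A call has 1 to 5 rows; each row is the pose to reach, as a shift and turn from the pose commanded when the call began, along the tool's axes at that moment; what a row does not reach only later rows make up. A row lasts 1/12 s, in which the tool goes at most 41.7 mm and 7.16 degrees, less where a joint would pass 70% of its speed; a pose out of reach is approached as far as the arm can. A call with a gripper value outside its range is refused whole. The fingers move at their own pace and stop on an object; the grip force is fixed at half the most. Time passes only in rows, so rows that repeat a pose let the fingers close. It gives the time, the measured TCP pose, the force, the opening and the grip force at its end, in the units of the state.
- bot.get_obs(): the state, without advancing time (a new reading comes with each control period).
- bot.get_image(name): name is "scene" or "top"; returns the picture (420x560x3 uint8, red, green, blue); there is no depth.
- bot.camera_params(name): a dict with "fx", "fy", "cx", "cy" (pixels), "k1" (the pictures are not rectified: a ray, as slopes to the right and down, at radius r is drawn at 1 + k1 r^2 times it, then the intrinsics apply), "extrinsics" (4x4, takes a point from camera to world coordinates). Camera axes: x right, y down, z forward; pixel columns grow to the right and rows downward; lengths in m; the calibration is good to about 2 mm. A picture is of the moment at which its call begins. camera_params takes no time and is no camera call.
- bot.job_done(): hands the job in; it is judged then, once.
The state is a dict: "t": time; "qpos": joint angles; "dq": joint speeds; "effort": joint torques, N m; "eef_pos": TCP position; "ee_rot": TCP orientation; "wrist_force": force on the tool from outside, world axes, zero at the start; "moment": the same for the moment, N m; "gripper_width": finger opening in m; "finger_force": force on a finger pad.
Only numpy, scipy, OpenCV 4.12 (cv2) and the standard library are available. Lean on these libraries where they do the work, as an engineer would, in place of code of your own. Each camera call takes 0.05 s, during which the arm holds its last target. There are 200 camera calls.

## Working session

There is one attempt and no reset: what is moved stays moved. The work goes in short steps, Python scripts to look and compute and a tool call to move; the robot and the scene stay as the last step left them, time stands still between calls to the robot, and variables do not carry over. Pictures are saved under pics/ and viewed, at most 10 in all, crops included, and the job is handed in when it is done.

Besides the shell and the picture viewer there is one more tool, called in YAML: its name, and indented under it one key for each argument. servo_tool: Moves the arm, as the interface text tells. Its arguments: {"type":"object","properties":{"increments":{"type":"array"}},"required":["increments"]}

```bash
mkdir -p pics; ls; python3 - <<'E'
from rig import bot
import cv2
for n in("scene","top"):
    cv2.imwrite(f"pics/{n}0.png",bot.get_image(n)[:,:,::-1]); p=bot.camera_params(n); print(n,p)
o=bot.get_obs(); print(o)
E
```

```text
pics
scene {'fx': 497.5058824365991, 'fy': 497.5058824365991, 'cx': 288.8807496445629, 'cy': 212.4924149010173, 'k1': -0.15380637079032594, 'extrinsics': array([[ 0.5859097 ,  0.54446746, -0.60022079,  1.37944443],
       [ 0.8101137 , -0.37467159,  0.45092904, -0.55057834],
       [ 0.02063051, -0.75045078, -0.66060427,  0.9072856 ],
       [ 0.        ,  0.        ,  0.        ,  1.        ]])}
top {'fx': 392.49375377655406, 'fy': 392.49375377655406, 'cx': 276.24462665433924, 'cy': 205.1055645787117, 'k1': 0.014632865180659692, 'extrinsics': array([[-2.69851043e-02, -9.89200302e-01,  1.44064455e-01,
         5.28909156e-01],
       [-9.99634906e-01,  2.65068372e-02, -5.23849390e-03,
        -9.01221990e-04],
       [ 1.36322668e-03, -1.44153219e-01, -9.89554441e-01,
         9.21705766e-01],
       [ 0.00000000e+00,  0.00000000e+00,  0.00000000e+00,
         1.00000000e+00]])}
{'t': 0.1, 'qpos': array([-1.49107652e+00,  2.45788673e-01,  1.55889919e+00, -1.03183178e-05,
        1.33871692e+00, -1.74102850e-01]), 'dq': array([ 0.00030235, -0.00144886, -0.00318145, -0.00217786,  0.00089614,
        0.00154673]), 'effort': array([ 2.35578767e-06, -4.30672288e+01, -3.27128220e+01, -1.46559801e-04,
        2.81948429e-03,  4.15711705e-07]), 'eef_pos': array([ 0.16317906, -0.62865721,  0.23025829]), 'ee_rot': array([[ 9.67959031e-01,  2.51108126e-01, -1.54319248e-04],
       [ 2.51107990e-01, -9.67957394e-01,  1.80557228e-03],
       [ 3.04019416e-04, -1.78647079e-03, -9.99998358e-01]]), 'wrist_force': array([-0.05834432,  0.57958135, -0.22810839]), 'moment': array([-0.02063937,  0.00134286, -0.03116855]), 'finger_force': 0.0, 'gripper_width': 0.08579792657548233}
```

View pics/top0.png

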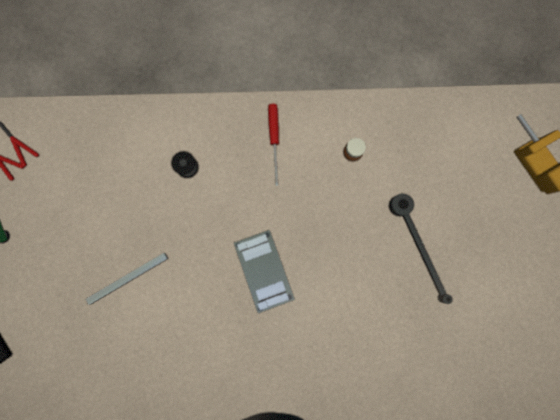

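View pics/scene0.png

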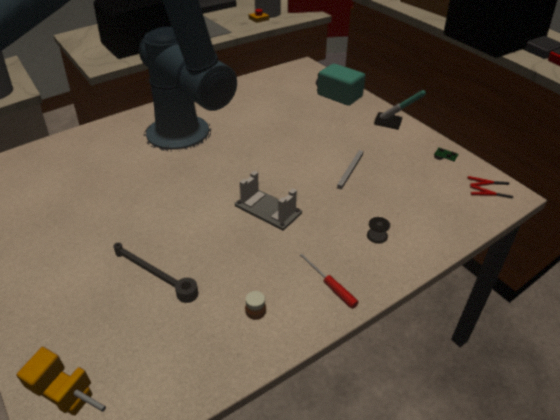

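The top view shows the bar at about (90,300)–(167,256), the stand around (264,272), and the lever with its large boss at (402,204) and small boss at (446,299). The spool, driver and jar lie along the top. The scene view agrees. Next I'll zoom in on the stand and measure.

```bash
cat > h.py <<'E'
import numpy as np, cv2
from rig import bot
def cam(n):
    p=bot.camera_params(n); return p
def ray(n,uv):
    p=cam(n); x=(uv[0]-p['cx'])/p['fx']; y=(uv[1]-p['cy'])/p['fy']
    d=np.hypot(x,y); r=d
    for _ in range(20): r=d/(1+p['k1']*r*r)
    s=r/d if d>0 else 1
    E=p['extrinsics']; return E[:3,3],E[:3,:3]@np.array([x*s,y*s,1])
def onz(n,uv,z):
    c,d=ray(n,uv); return c+d*(z-c[2])/d[2]
def proj(n,P):
    p=cam(n);E=p['extrinsics']; q=E[:3,:3].T@(np.array(P)-E[:3,3]); x,y=q[:2]/q[2]; k=1+p['k1']*(x*x+y*y)
    return np.array([p['fx']*x*k+p['cx'],p['fy']*y*k+p['cy']])
def tri(u1,u2):
    c1,d1=ray('top',u1);c2,d2=ray('scene',u2)
    s=np.linalg.lstsq(np.c_[d1,-d2],c2-c1,rcond=None)[0]
    a=c1+s[0]*d1;b=c2+s[1]*d2; return (a+b)/2,np.linalg.norm(a-b)
E
python3 - <<'E'
import cv2,numpy as np
t=cv2.imread('pics/top0.png');s=cv2.imread('pics/scene0.png')
a=cv2.resize(t[222:322,220:310],None,fx=4.4,fy=5.5,interpolation=cv2.INTER_CUBIC)
b=cv2.resize(s[165:235,225:310],None,fx=4.7,fy=550/70,interpolation=cv2.INTER_CUBIC)
print(a.shape,b.shape)
cv2.imwrite('pics/z.png',np.hstack([a,b])[:, :800])
from h import *
# bar: bluish-grey vs bench; lever: dark
def m(img,box,f):
    x0,y0,x1,y1=box; k=np.zeros(img.shape[:2],np.uint8); k[y0:y1,x0:x1]=f(img[y0:y1,x0:x1].astype(int))*255; return k
for n,img,box in(('top',t,(75,240,185,315)),('scene',s,(325,140,375,200))):
    k=m(img,box,lambda p:(p[...,2]-p[...,0]<12))
    c=max(cv2.findContours(k,0,2)[0],key=cv2.contourArea); r=cv2.minAreaRect(c); print('bar',n,r,cv2.contourArea(c))
    B=cv2.boxPoints(r)
    for z in(0,.016,.008): print(z,onz(n,r[0],z).round(4))
    for e in (np.argsort(np.linalg.norm(B-B[0],axis=1))[1],): 
        mids=[(B[0]+B[e])/2,sum(B[i] for i in range(1,4) if i!=e)/2]
        P=[onz(n,q,.012) for q in mids];print('ends',P,np.linalg.norm(P[0]-P[1]),np.arctan2(*(P[0]-P[1])[[1,0]]))
for n,img,box in(('top',t,(380,185,465,312)),('scene',s,(100,235,210,310))):
    k=m(img,box,lambda p:p.sum(-1)<210)
    c=max(cv2.findContours(k,0,2)[0],key=cv2.contourArea); r=cv2.minAreaRect(c); print('lever',n,r,cv2.contourArea(c))
    cv2.imwrite(f'/tmp/lev_{n}.png',k)
    d=cv2.distanceTransform(k,cv2.DIST_L2,5); o=cv2.morphologyEx(k,cv2.MORPH_OPEN,cv2.getStructuringElement(2,(9,9)))
    nn,l,st,ce=cv2.connectedComponentsWithStats(o); print(st[1:],ce[1:])
E
```

```text
(550, 396, 3) (550, 400, 3)
bar top ((126.39859771728516, 278.47943115234375), (7.353844165802002, 91.76924133300781), 59.48976516723633) 580.0
0 [0.5016 0.3438 0.    ]
0.016 [0.5021 0.3378 0.016 ]
0.008 [0.5019 0.3408 0.008 ]
ends [array([0.45300393, 0.42623862, 0.012     ]), array([0.55200645, 0.25055215, 0.012     ])] 0.20166118284342732 2.0839589551139968
bar scene ((340.9000244140625, 185.30001831054688), (1.3416407108306885, 4.919349670410156), 63.43495178222656) 1.5
0 [0.5437 0.2671 0.    ]
0.016 [0.5585 0.2526 0.016 ]
0.008 [0.5511 0.2599 0.008 ]
ends [array([0.55509543, 0.24753373, 0.012     ]), array([0.55443602, 0.26501644, 0.012     ])] 0.017495140372715066 -1.5330966285918997
lever top ((424.27978515625, 247.75875854492188), (118.91751861572266, 24.10358428955078), 61.43416213989258) 931.0
[[389 194  24  23 418]
 [438 293  11  10  80]] [[400.79186603 205.00717703]
 [443.         297.5       ]]
lever scene ((156.75, 268.75), (97.18302917480469, 24.295757293701172), 35.53767395019531) 881.5
[[115 247  10  10  70]
 [174 278  24  25 463]] [[119.5        251.5       ]
 [186.03887689 289.7062635 ]]
```

View pics/z.png

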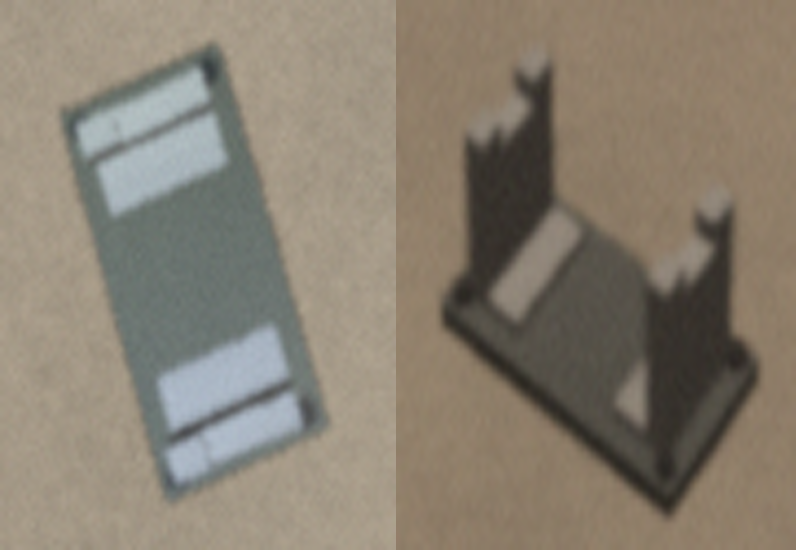

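The crop shows the upright tops as the outer bright strips in the top view, slots facing along the long axis, with bright pads on the base just inside them. I'll measure the stand from its base outline and upright tops, then refine the bar and lever.

```bash
cat > m.py <<'E'
from h import *
t=cv2.imread('pics/top0.png');s=cv2.imread('pics/scene0.png')
def msk(img,box,f):
    x0,y0,x1,y1=box; k=np.zeros(img.shape[:2],np.uint8); k[y0:y1,x0:x1]=f(cv2.GaussianBlur(img,(3,3),0)[y0:y1,x0:x1].astype(int))*255; return k
def big(k): return max(cv2.findContours(k,0,2)[0],key=cv2.contourArea)
# base plate
k=msk(t,(225,225,305,320),lambda p:(p[...,2]-p[...,0]<14)); r=cv2.minAreaRect(big(k))
B=np.array([onz('top',b,.012) for b in cv2.boxPoints(r)]); c=B.mean(0); e=[B[1]-B[0],B[2]-B[1]]; L=max(e,key=np.linalg.norm)
print('base',c.round(4),[round(np.linalg.norm(v),4) for v in e],np.degrees(np.arctan2(L[1],L[0])))
# upright tops: bright blobs
k=msk(t,(225,225,305,320),lambda p:(p[...,2]-p[...,0]<14)&(p.sum(-1)>390))
nn,l,st,ce=cv2.connectedComponentsWithStats(k)
for i in range(1,nn):
    if st[i,4]>40:
        rr=cv2.minAreaRect(np.argwhere(l==i)[:,::-1].astype(np.float32)); Q=[onz('top',b,.085) for b in cv2.boxPoints(rr)]
        print('blob',st[i,4],ce[i].round(1),onz('top',ce[i],.085).round(4),onz('top',rr[0],.085).round(4),np.linalg.norm(Q[1]-Q[0]).round(3),np.linalg.norm(Q[2]-Q[1]).round(3))
# bar
for n,img,box in(('top',t,(75,240,185,315)),('scene',s,(325,140,375,200))):
    p=img[box[1]:box[3],box[0]:box[2]].astype(int); bg=np.median(p.reshape(-1,3),0)
    k=msk(img,box,lambda p:((p[...,2]-p[...,0])<(bg[2]-bg[0])*.5)); r=cv2.minAreaRect(big(k)); print('bar',n,bg,r)
    b=cv2.boxPoints(r); d=[b[1]-b[0],b[2]-b[1]]; 
    v=max(d,key=np.linalg.norm)/2; q=[onz(n,r[0]+v,.012),onz(n,r[0]-v,.012)]
    print(onz(n,r[0],.012).round(4),np.linalg.norm(q[0]-q[1]).round(4),np.degrees(np.arctan2(*(q[0]-q[1])[[1,0]])).round(2))
bl=tri((400.8,205),(186,289.7));sm=tri((443.3,297.7),(119.5,251.5)); print('tri',bl,sm)
for n,u,v in(('top',(400.8,205),(443,297.5)),('scene',(186,289.7),(119.5,251.5))):
    a,b=onz(n,u,.016),onz(n,v,.016); d=b-a; x=d/np.linalg.norm(d); print(n,a.round(4),b.round(4),np.linalg.norm(d),'mid',((a+b)/2).round(4),'bal',((a+b)/2-.049*x).round(4),np.degrees(np.arctan2(d[1],d[0])))
E
python3 m.py
```

```text
base [0.5108 0.0282 0.012 ] [np.float64(0.0911), np.float64(0.1694)] -161.63570496840262
blob 564 [254.6 247.5] [0.5612 0.0431 0.085 ] [0.561  0.0441 0.085 ] 0.066 0.042
blob 335 [270.1 289.9] [0.4722 0.0124 0.085 ] [0.4723 0.0124 0.085 ] 0.063 0.023
blob 249 [272.9 301.2] [0.4491 0.0072 0.085 ] [0.449  0.0075 0.085 ] 0.066 0.017
bar top [133. 150. 162.] ((126.42190551757812, 278.36749267578125), (7.7076897621154785, 91.92308044433594), 59.48976135253906)
[0.5022 0.3393 0.012 ] 0.202 -60.6
bar scene [102. 123. 141.] ((349.8214416503906, 169.50987243652344), (4.804862022399902, 42.18903350830078), 31.82744598388672)
[0.5107 0.3296 0.012 ] 0.2058 119.41
tri (array([ 0.65320612, -0.2963015 ,  0.01516809]), np.float64(0.0005987580950198509)) (array([ 0.43987221, -0.37833059,  0.00807736]), np.float64(0.0008790277969837288))
top [ 0.6532 -0.2958  0.016 ] [ 0.4409 -0.3748  0.016 ] 0.22661927789561245 mid [ 0.5471 -0.3353  0.016 ] bal [ 0.593  -0.3182  0.016 ] -159.57936810151978
scene [ 0.6537 -0.2968  0.016 ] [ 0.4485 -0.3795  0.016 ] 0.22120825618284043 mid [ 0.5511 -0.3382  0.016 ] bal [ 0.5965 -0.3198  0.016 ] -158.0268625705458
```

```bash
python3 - <<'E'
from h import *
a=np.radians(-60.6); x=np.array([np.cos(a),np.sin(a),0]);y=np.array([-x[1],x[0],0])
c=np.array([.5024,.3386,0]);P=[c+i*.1*x+j*.008*y+[0,0,z] for z in(0,.016) for i,j in((1,1),(1,-1),(-1,-1),(-1,1))]
A=[]
for n,(x0,y0,x1,y1),f in(('top',(75,240,185,315),3.6),('scene',(325,140,375,200),8)):
    im=cv2.imread(f'pics/{n}0.png')[y0:y1,x0:x1]; im=cv2.resize(im,None,fx=f,fy=f,interpolation=2)
    for i,p in enumerate(P):
        q=(proj(n,p)-[x0,y0]+.5)*f; cv2.circle(im,tuple(int(v) for v in q),3,(0,0,255) if i<4 else (0,255,0),-1)
    A.append(im)
h=max(i.shape[0] for i in A); cv2.imwrite('pics/bar.png',np.hstack([cv2.copyMakeBorder(i,0,h-i.shape[0],0,0,0) for i in A]))
E
```

```text
(no output)
```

View pics/bar.png

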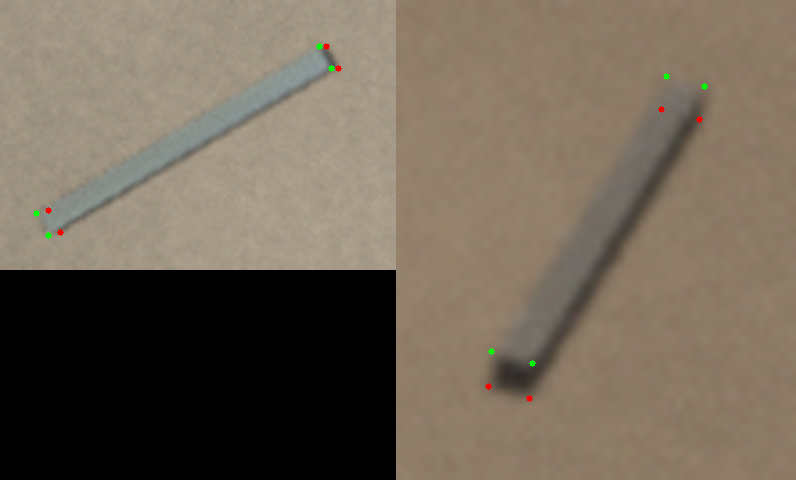

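The overlay shows the true bar lying about 3 mm towards its far-right end, so its centre is about (0.504, 0.3365) with yaw 119.4°. The stand is at (0.511, 0.028) with yaw 18.4°. Next is a leg planner.

```bash
cat > plan.py <<'E'
import numpy as np,sys
from rig import bot
from scipy.spatial.transform import Rotation as R, Slerp
def plan(*wps):  # (x,y,z,yawdeg,ncalls)
    o=bot.get_obs(); p=o['eef_pos'];r=R.from_matrix(o['ee_rot'])
    print('t',round(o['t'],2),p.round(4),'yaw',np.degrees(np.arctan2(o['ee_rot'][1,0],o['ee_rot'][0,0])).round(2),'F',o['wrist_force'].round(1),'w',round(o['gripper_width'],4),'ff',round(o['finger_force'],1),'M',o['moment'].round(2))
    for x,y,z,yaw,n in wps:
        T=R.from_euler('z',yaw,degrees=True)*R.from_euler('x',180,degrees=True); P=np.array([x,y,z])
        rv=(r.inv()*T).as_rotvec()
        d=(P-p)/n
        for i in range(n):
            print('t(cm)',(r.inv().apply(d)*100).round(2),'r',(rv/n).round(3)); r=r*R.from_rotvec(rv/n); p=p+d
E
python3 -c "
from plan import *
plan((.44,-.25,.22,49,3),(.52,.1,.2,100,2),(.504,.3365,.14,119.4,2))"
```

```text
t 0.1 [ 0.1632 -0.6287  0.2303] yaw 14.54 F [-0.1  0.6 -0.2] w 0.0858 ff 0.0 M [-0.02  0.   -0.03]
t(cm) [12.1  -9.9   0.36] r [-0.001 -0.    -0.2  ]
t(cm) [13.83 -7.29  0.35] r [-0.001 -0.    -0.2  ]
t(cm) [15.01 -4.39  0.35] r [-0.001 -0.    -0.2  ]
t(cm) [15.83 -8.46  1.  ] r [ 0.     0.    -0.445]
t(cm) [17.93 -0.82  1.  ] r [ 0.     0.    -0.445]
t(cm) [11.78  1.27  3.  ] r [-0.     0.    -0.169]
t(cm) [11.4   3.23  3.  ] r [-0.     0.    -0.169]
```

servo_tool:
  increments:
    - {"tx": 3, "ty": -2.5, "rz": -0.05, "grip": -1}
    - {"tx": 6, "ty": -5, "rz": -0.1, "grip": -1}
    - {"tx": 9, "ty": -7.5, "tz": 0.2, "rz": -0.15, "grip": -1}
    - {"tx": 12.1, "ty": -9.9, "tz": 0.4, "rz": -0.2, "grip": -1}
    - {"tx": 12.1, "ty": -9.9, "tz": 0.4, "rz": -0.2, "grip": -1}

```text
invalid input at $.increments[0]: expected keys grip, tx, ty, tz, rx, ry, rz
```

servo_tool:
  increments:
    - {"tx": 3.5, "ty": -1.8, "rz": -0.05, "grip": -1}
    - {"tx": 7, "ty": -3.6, "rz": -0.1, "grip": -1}
    - {"tx": 10.5, "ty": -5.4, "tz": 0.2, "rz": -0.15, "grip": -1}
    - {"tx": 13.8, "ty": -7.3, "tz": 0.4, "rz": -0.2, "grip": -1}
    - {"tx": 13.8, "ty": -7.3, "tz": 0.4, "rz": -0.2, "grip": -1}

```text
invalid input at $.increments[0]: expected keys grip, tx, ty, tz, rx, ry, rz
```

servo_tool:
  increments:
    - {"tx": 3.7, "ty": -1.1, "rz": -0.05, "grip": -1}
    - {"tx": 7.5, "ty": -2.2, "rz": -0.1, "grip": -1}
    - {"tx": 11.2, "ty": -3.3, "tz": 0.2, "rz": -0.15, "grip": -1}
    - {"tx": 15, "ty": -4.4, "tz": 0.4, "rz": -0.2, "grip": -1}
    - {"tx": 15, "ty": -4.4, "tz": 0.4, "rz": -0.2, "grip": -1}

```text
invalid input at $.increments[0]: expected keys grip, tx, ty, tz, rx, ry, rz
```

servo_tool:
  increments:
    - {"tx": 3.1, "ty": -1.7, "tz": 0.2, "rz": -0.09, "grip": -1}
    - {"tx": 6.2, "ty": -3.4, "tz": 0.4, "rz": -0.18, "grip": -1}
    - {"tx": 9.3, "ty": -5.1, "tz": 0.6, "rz": -0.27, "grip": -1}
    - {"tx": 12.6, "ty": -6.8, "tz": 0.8, "rz": -0.36, "grip": -1}
    - {"tx": 15.8, "ty": -8.5, "tz": 1.0, "rz": -0.445, "grip": -1}

```text
invalid input at $.increments[0]: expected keys grip, tx, ty, tz, rx, ry, rz
```

servo_tool:
  increments:
    - {"tx": 3.6, "ty": -0.2, "tz": 0.2, "rz": -0.09, "grip": -1}
    - {"tx": 7.2, "ty": -0.3, "tz": 0.4, "rz": -0.18, "grip": -1}
    - {"tx": 10.8, "ty": -0.5, "tz": 0.6, "rz": -0.27, "grip": -1}
    - {"tx": 14.4, "ty": -0.7, "tz": 0.8, "rz": -0.36, "grip": -1}
    - {"tx": 18, "ty": -0.8, "tz": 1.0, "rz": -0.445, "grip": -1}

```text
invalid input at $.increments[0]: expected keys grip, tx, ty, tz, rx, ry, rz
```

```bash
python3 -c "
from plan import *
plan((.504,.3365,.12,119.4,2),(.504,.3365,.03,119.4,1))"
```

```text
t 0.1 [ 0.1632 -0.6287  0.2303] yaw 14.54 F [-0.1  0.6 -0.2] w 0.0858 ff 0.0 M [-0.02  0.   -0.03]
t(cm) [ 28.61 -42.42   5.6 ] r [-0.    -0.001 -0.915]
t(cm) [51.08 -3.19  5.55] r [-0.    -0.001 -0.915]
t(cm) [ 0. -0.  9.] r [-0.  0. -0.]
```

All seven keys are required in every row, and nothing has moved.

servo_tool:
  increments:
    - {"tx": 3, "ty": -2.5, "tz": 0, "rx": 0, "ry": 0, "rz": -0.05, "grip": -1}
    - {"tx": 6, "ty": -5, "tz": 0, "rx": 0, "ry": 0, "rz": -0.1, "grip": -1}
    - {"tx": 9, "ty": -7.5, "tz": 0.2, "rx": 0, "ry": 0, "rz": -0.15, "grip": -1}
    - {"tx": 12.1, "ty": -9.9, "tz": 0.4, "rx": 0, "ry": 0, "rz": -0.2, "grip": -1}

```text
t: 0.43
eef_pos: [0.2559, -0.5013, 0.2267]
ee_rot: [[0.898, 0.44, -0.0], [0.44, -0.898, 0.001], [0.0, -0.001, -1.0]]
wrist_force: [0.7, -0.6, 0.0]
gripper_width: 0.0852
finger_force: 0.0
```

servo_tool:
  increments:
    - {"tx": 3.5, "ty": -1.8, "tz": 0, "rx": 0, "ry": 0, "rz": -0.05, "grip": -1}
    - {"tx": 7, "ty": -3.6, "tz": 0, "rx": 0, "ry": 0, "rz": -0.1, "grip": -1}
    - {"tx": 10.5, "ty": -5.4, "tz": 0.2, "rx": 0, "ry": 0, "rz": -0.15, "grip": -1}
    - {"tx": 13.8, "ty": -7.3, "tz": 0.4, "rx": 0, "ry": 0, "rz": -0.2, "grip": -1}

```text
t: 0.77
eef_pos: [0.3483, -0.375, 0.223]
ee_rot: [[0.792, 0.61, 0.0], [0.61, -0.792, 0.0], [0.0, -0.0, -1.0]]
wrist_force: [0.9, -0.3, -0.1]
gripper_width: 0.0856
finger_force: 0.0
```

servo_tool:
  increments:
    - {"tx": 3.7, "ty": -1.1, "tz": 0, "rx": 0, "ry": 0, "rz": -0.05, "grip": -1}
    - {"tx": 7.5, "ty": -2.2, "tz": 0, "rx": 0, "ry": 0, "rz": -0.1, "grip": -1}
    - {"tx": 11.2, "ty": -3.3, "tz": 0.2, "rx": 0, "ry": 0, "rz": -0.15, "grip": -1}
    - {"tx": 15, "ty": -4.4, "tz": 0.4, "rx": 0, "ry": 0, "rz": -0.2, "grip": -1}

```text
t: 1.1
eef_pos: [0.4404, -0.2489, 0.2191]
ee_rot: [[0.655, 0.755, 0.0], [0.755, -0.655, -0.0], [-0.0, 0.0, -1.0]]
wrist_force: [-0.2, -0.6, -0.0]
gripper_width: 0.0855
finger_force: 0.0
```

servo_tool:
  increments:
    - {"tx": 3.1, "ty": -1.7, "tz": 0.2, "rx": 0, "ry": 0, "rz": -0.09, "grip": -1}
    - {"tx": 6.2, "ty": -3.4, "tz": 0.4, "rx": 0, "ry": 0, "rz": -0.18, "grip": -1}
    - {"tx": 9.3, "ty": -5.1, "tz": 0.6, "rx": 0, "ry": 0, "rz": -0.27, "grip": -1}
    - {"tx": 12.6, "ty": -6.8, "tz": 0.8, "rx": 0, "ry": 0, "rz": -0.36, "grip": -1}
    - {"tx": 15.8, "ty": -8.5, "tz": 1.0, "rx": 0, "ry": 0, "rz": -0.445, "grip": -1}

```text
t: 1.52
eef_pos: [0.4794, -0.0738, 0.2089]
ee_rot: [[0.265, 0.964, -0.0], [0.964, -0.265, 0.0], [0.0, -0.0, -1.0]]
wrist_force: [0.0, -0.3, 0.1]
gripper_width: 0.0856
finger_force: 0.0
```

servo_tool:
  increments:
    - {"tx": 3.6, "ty": -0.2, "tz": 0.2, "rx": 0, "ry": 0, "rz": -0.09, "grip": -1}
    - {"tx": 7.2, "ty": -0.3, "tz": 0.4, "rx": 0, "ry": 0, "rz": -0.18, "grip": -1}
    - {"tx": 10.8, "ty": -0.5, "tz": 0.6, "rx": 0, "ry": 0, "rz": -0.27, "grip": -1}
    - {"tx": 14.4, "ty": -0.7, "tz": 0.8, "rx": 0, "ry": 0, "rz": -0.36, "grip": -1}
    - {"tx": 18, "ty": -0.8, "tz": 1.0, "rx": 0, "ry": 0, "rz": -0.445, "grip": -1}

```text
t: 1.93
eef_pos: [0.5199, 0.1017, 0.1989]
ee_rot: [[-0.177, 0.984, -0.001], [0.984, 0.177, -0.0], [0.0, -0.001, -1.0]]
wrist_force: [-0.3, -0.8, 0.6]
gripper_width: 0.0852
finger_force: 0.0
```

```bash
python3 -c "
from plan import *
plan((.504,.3365,.12,119.4,2),(.504,.3365,.03,119.4,1))"
```

```text
t 1.93 [0.5199 0.1017 0.1989] yaw 100.18 F [-0.3 -0.8  0.6] w 0.0852 ff 0.0 M [-0.02 -0.02 -0.01]
t(cm) [11.69  1.29  3.94] r [-0.    -0.    -0.168]
t(cm) [11.31  3.23  3.94] r [-0.    -0.    -0.168]
t(cm) [-0. -0.  9.] r [ 0. -0.  0.]
```

servo_tool:
  increments:
    - {"tx": 3, "ty": 0.3, "tz": 1, "rx": 0, "ry": 0, "rz": -0.04, "grip": -1}
    - {"tx": 6, "ty": 0.6, "tz": 2, "rx": 0, "ry": 0, "rz": -0.08, "grip": -1}
    - {"tx": 9, "ty": 1, "tz": 3, "rx": 0, "ry": 0, "rz": -0.12, "grip": -1}
    - {"tx": 11.7, "ty": 1.3, "tz": 3.9, "rx": 0, "ry": 0, "rz": -0.168, "grip": -1}

```text
t: 2.27
eef_pos: [0.5121, 0.219, 0.1592]
ee_rot: [[-0.337, 0.942, -0.001], [0.942, 0.337, -0.0], [0.0, -0.001, -1.0]]
wrist_force: [-0.1, -0.1, -0.2]
gripper_width: 0.0855
finger_force: 0.0
```

servo_tool:
  increments:
    - {"tx": 3, "ty": 0.8, "tz": 1, "rx": 0, "ry": 0, "rz": -0.04, "grip": -1}
    - {"tx": 6, "ty": 1.6, "tz": 2, "rx": 0, "ry": 0, "rz": -0.08, "grip": -1}
    - {"tx": 9, "ty": 2.4, "tz": 3, "rx": 0, "ry": 0, "rz": -0.12, "grip": -1}
    - {"tx": 11.3, "ty": 3.2, "tz": 3.9, "rx": 0, "ry": 0, "rz": -0.168, "grip": -1}
    - {"tx": 11.3, "ty": 3.2, "tz": 3.9, "rx": 0, "ry": 0, "rz": -0.168, "grip": -1}

```text
t: 2.68
eef_pos: [0.5031, 0.3374, 0.1187]
ee_rot: [[-0.492, 0.871, -0.004], [0.871, 0.492, -0.0], [0.001, -0.003, -1.0]]
wrist_force: [0.1, 0.5, -0.3]
gripper_width: 0.0853
finger_force: 0.0
```

servo_tool:
  increments:
    - {"tx": 0, "ty": 0, "tz": 2.5, "rx": 0, "ry": 0, "rz": 0, "grip": -1}
    - {"tx": 0, "ty": 0, "tz": 5, "rx": 0, "ry": 0, "rz": 0, "grip": -1}
    - {"tx": 0, "ty": 0, "tz": 7.5, "rx": 0, "ry": 0, "rz": 0, "grip": -1}
    - {"tx": 0, "ty": 0, "tz": 9, "rx": 0, "ry": 0, "rz": 0, "grip": -1}

```text
t: 3.02
eef_pos: [0.5036, 0.3332, 0.0284]
ee_rot: [[-0.487, 0.874, -0.004], [0.874, 0.487, -0.002], [0.0, -0.004, -1.0]]
wrist_force: [-0.3, -0.4, 0.6]
gripper_width: 0.0854
finger_force: 0.0
```

```bash
python3 -c "
from plan import *
plan((.504,.3365,.003,119.4,1))
import cv2
a=bot.get_image('top')[:,:,::-1];b=bot.get_image('scene')[:,:,::-1]
cv2.imwrite('pics/g1.png',np.hstack([cv2.resize(a[235:325,70:200],None,fx=3,fy=3),cv2.resize(b[100:200,300:400],None,fx=4,fy=4)[:270]]))"
```

```text
t 3.02 [0.5036 0.3332 0.0284] yaw 119.12 F [-0.3 -0.4  0.6] w 0.0854 ff 0.0 M [0.04 0.02 0.06]
t(cm) [0.27 0.2  2.54] r [-0.004 -0.    -0.005]
```

View pics/g1.png

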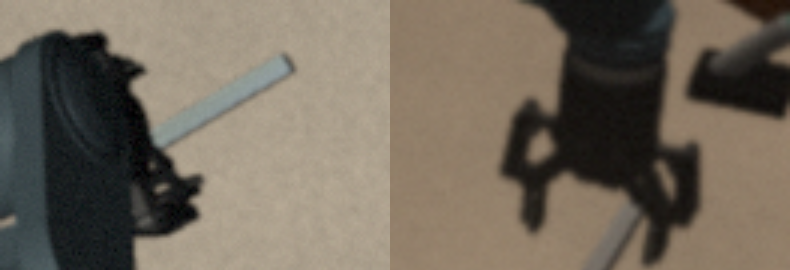

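The crop shows the open fingers straddling the bar near its middle. I'll descend and close.

servo_tool:
  increments:
    - {"tx": 0.1, "ty": 0.1, "tz": 0.8, "rx": 0, "ry": 0, "rz": -0.005, "grip": -1}
    - {"tx": 0.3, "ty": 0.2, "tz": 1.6, "rx": -0.004, "ry": 0, "rz": -0.005, "grip": -1}
    - {"tx": 0.3, "ty": 0.2, "tz": 2.4, "rx": -0.004, "ry": 0, "rz": -0.005, "grip": -1}
    - {"tx": 0.3, "ty": 0.2, "tz": 2.4, "rx": -0.004, "ry": 0, "rz": -0.005, "grip": -0.2}
    - {"tx": 0.3, "ty": 0.2, "tz": 2.4, "rx": -0.004, "ry": 0, "rz": -0.005, "grip": 0.3}

```text
t: 3.53
eef_pos: [0.5054, 0.338, 0.0071]
ee_rot: [[-0.492, 0.871, 0.003], [0.871, 0.492, 0.002], [0.0, 0.004, -1.0]]
wrist_force: [1.0, 0.6, -0.3]
gripper_width: 0.0639
finger_force: 0.0
```

servo_tool:
  increments:
    - {"tx": 0, "ty": 0, "tz": 0, "rx": 0, "ry": 0, "rz": 0, "grip": 1}
    - {"tx": 0, "ty": 0, "tz": 0, "rx": 0, "ry": 0, "rz": 0, "grip": 1}
    - {"tx": 0, "ty": 0, "tz": 0, "rx": 0, "ry": 0, "rz": 0, "grip": 1}
    - {"tx": 0, "ty": 0, "tz": 0, "rx": 0, "ry": 0, "rz": 0, "grip": 1}
    - {"tx": 0, "ty": 0, "tz": 0, "rx": 0, "ry": 0, "rz": 0, "grip": 1}

```text
t: 3.95
eef_pos: [0.5055, 0.338, 0.0079]
ee_rot: [[-0.492, 0.871, 0.003], [0.871, 0.492, 0.002], [-0.0, 0.003, -1.0]]
wrist_force: [-3.0, -2.3, 5.4]
gripper_width: 0.0143
finger_force: 60.5
```

servo_tool:
  increments:
    - {"tx": 0, "ty": 0, "tz": 0, "rx": 0, "ry": 0, "rz": 0, "grip": 1}
    - {"tx": 0, "ty": 0, "tz": 0, "rx": 0, "ry": 0, "rz": 0, "grip": 1}
    - {"tx": 0, "ty": 0, "tz": 0, "rx": 0, "ry": 0, "rz": 0, "grip": 1}
    - {"tx": 0, "ty": 0, "tz": 0, "rx": 0, "ry": 0, "rz": 0, "grip": 1}
    - {"tx": 0, "ty": 0, "tz": 0, "rx": 0, "ry": 0, "rz": 0, "grip": 1}

```text
t: 4.37
eef_pos: [0.5055, 0.338, 0.0079]
ee_rot: [[-0.492, 0.871, 0.003], [0.871, 0.492, 0.002], [-0.0, 0.003, -1.0]]
wrist_force: [-1.9, -1.7, 6.2]
gripper_width: 0.014
finger_force: 60.5
```

servo_tool:
  increments:
    - {"tx": 0, "ty": 0, "tz": -1, "rx": 0, "ry": 0, "rz": 0, "grip": 1}
    - {"tx": 0, "ty": 0, "tz": -3, "rx": 0, "ry": 0, "rz": 0, "grip": 1}
    - {"tx": 0, "ty": 0, "tz": -6, "rx": 0, "ry": 0, "rz": 0, "grip": 1}
    - {"tx": 0, "ty": 0, "tz": -9, "rx": 0, "ry": 0, "rz": 0, "grip": 1}
    - {"tx": 0, "ty": 0, "tz": -12, "rx": 0, "ry": 0, "rz": 0, "grip": 1}

```text
t: 4.78
eef_pos: [0.5044, 0.3375, 0.128]
ee_rot: [[-0.492, 0.871, 0.002], [0.871, 0.492, 0.002], [0.0, 0.003, -1.0]]
wrist_force: [1.3, 0.1, -3.7]
gripper_width: 0.014
finger_force: 59.5
```

servo_tool:
  increments:
    - {"tx": 0, "ty": 0, "tz": -2.5, "rx": 0, "ry": 0, "rz": 0, "grip": 1}
    - {"tx": 0, "ty": 0, "tz": -4, "rx": 0, "ry": 0, "rz": 0, "grip": 1}
    - {"tx": 0, "ty": 0, "tz": -4, "rx": 0, "ry": 0, "rz": 0, "grip": 1}

```text
t: 5.03
eef_pos: [0.5072, 0.3388, 0.172]
ee_rot: [[-0.492, 0.871, 0.011], [0.871, 0.492, 0.005], [-0.001, 0.012, -1.0]]
wrist_force: [0.9, 0.0, -2.4]
gripper_width: 0.0138
finger_force: 59.5
```

```bash
python3 -c "
from plan import *
plan((.52,.18,.18,70,2),(.511,.0285,.17,18.4,2))
import cv2
a=bot.get_image('top')[:,:,::-1];b=bot.get_image('scene')[:,:,::-1]
cv2.imwrite('pics/g2.png',np.hstack([cv2.resize(a[220:340,50:200],None,fx=2.66,fy=3),cv2.resize(b[80:200,300:400],None,fx=3,fy=3)]))"
```

```text
t 5.03 [0.5072 0.3388 0.172 ] yaw 119.45 F [ 0.9  0.  -2.4] w 0.0138 ff 59.5 M [ 0.01 -0.07  0.04]
t(cm) [-7.23 -3.34 -0.44] r [ 0.006 -0.002  0.432]
t(cm) [-7.96 -0.01 -0.41] r [ 0.006 -0.002  0.432]
t(cm) [-7.27  2.17  0.5 ] r [ 0.   -0.    0.45]
t(cm) [-5.6   5.12  0.5 ] r [ 0.   -0.    0.45]
```

View pics/g2.png

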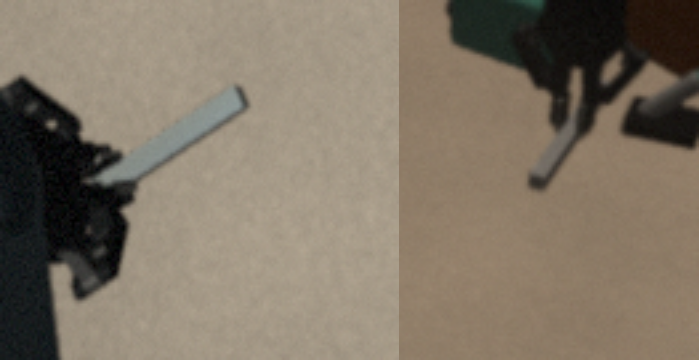

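The bar is held, and its free end is at about pixel (140,252) in the top view. I'll compute the grasp's offset along the bar.

```bash
python3 - <<'E'
from h import *
o=bot.get_obs();im=bot.get_image('top')[:,:,::-1]; sc=bot.get_image('scene')[:,:,::-1]
x=o['ee_rot'][:,0];p=o['eef_pos'];print(p)
for n,I,box,thr in(('top',im,(100,235,170,290),14),('scene',sc,(335,100,365,150),18)):
    x0,y0,x1,y1=box;g=cv2.GaussianBlur(I,(3,3),0).astype(int); k=np.zeros(I.shape[:2],np.uint8); k[y0:y1,x0:x1]=((g[...,2]-g[...,0]<thr)&(g.sum(-1)>(290 if n=='top' else 230)))[y0:y1,x0:x1]*255
    k=k*1; c=max(cv2.findContours(k,0,2)[0],key=cv2.contourArea)[:,0]
    z=p[2]+.008
    W=np.array([onz(n,q,z)-p for q in c]); al=W@x; la=W@o['ee_rot'][:,1]; i=al<al.min()+.006
    print(n,cv2.contourArea(c),'along min/max',al.min(),al.max(),'lat at end',la[i].min(),la[i].max(),c.min(0),c.max(0))
E
```

```text
[0.50471375 0.33763846 0.16697819]
top 384.5 along min/max -0.09914535173522063 -0.009439349699505186 lat at end -0.00813177631800725 0.008272996933612126 [100 250] [143 281]
scene 67.5 along min/max -0.10214354057681185 0.015234150005267831 lat at end -0.001822989172876579 0.007173733556960898 [344 119] [357 139]
```

The bar end is about 100 mm from the TCP with symmetric sides, so the grasp is centred to about 1 mm. Now I'll move over the stand.

servo_tool:
  increments:
    - {"tx": -1.8, "ty": -0.8, "tz": -0.2, "rx": 0, "ry": 0, "rz": 0.1, "grip": 1}
    - {"tx": -3.6, "ty": -1.6, "tz": -0.4, "rx": 0, "ry": 0, "rz": 0.2, "grip": 1}
    - {"tx": -5.4, "ty": -2.5, "tz": -0.6, "rx": 0, "ry": 0, "rz": 0.32, "grip": 1}
    - {"tx": -7.2, "ty": -3.3, "tz": -0.8, "rx": 0, "ry": 0, "rz": 0.432, "grip": 1}

```text
t: 5.57
eef_pos: [0.5102, 0.2577, 0.1728]
ee_rot: [[-0.077, 0.997, -0.001], [0.997, 0.077, 0.001], [0.001, -0.001, -1.0]]
wrist_force: [0.5, -0.0, -3.3]
gripper_width: 0.0141
finger_force: 59.5
```

servo_tool:
  increments:
    - {"tx": -2, "ty": 0, "tz": -0.1, "rx": 0, "ry": 0, "rz": 0.11, "grip": 1}
    - {"tx": -4, "ty": 0, "tz": -0.2, "rx": 0, "ry": 0, "rz": 0.22, "grip": 1}
    - {"tx": -6, "ty": 0, "tz": -0.3, "rx": 0, "ry": 0, "rz": 0.33, "grip": 1}
    - {"tx": -8, "ty": 0, "tz": -0.4, "rx": 0, "ry": 0, "rz": 0.432, "grip": 1}

```text
t: 5.9
eef_pos: [0.5169, 0.178, 0.1768]
ee_rot: [[0.348, 0.938, -0.0], [0.938, -0.348, 0.002], [0.001, -0.001, -1.0]]
wrist_force: [0.8, -0.1, -3.0]
gripper_width: 0.0135
finger_force: 59.5
```

servo_tool:
  increments:
    - {"tx": -1.8, "ty": 0.5, "tz": 0, "rx": 0, "ry": 0, "rz": 0.11, "grip": 1}
    - {"tx": -3.6, "ty": 1, "tz": 0, "rx": 0, "ry": 0, "rz": 0.22, "grip": 1}
    - {"tx": -5.4, "ty": 1.6, "tz": 0, "rx": 0, "ry": 0, "rz": 0.33, "grip": 1}
    - {"tx": -7.3, "ty": 2.2, "tz": 0, "rx": 0, "ry": 0, "rz": 0.45, "grip": 1}

```text
t: 6.23
eef_pos: [0.5124, 0.1022, 0.1767]
ee_rot: [[0.721, 0.693, -0.0], [0.693, -0.721, 0.002], [0.001, -0.002, -1.0]]
wrist_force: [0.5, 0.4, -3.2]
gripper_width: 0.0144
finger_force: 59.5
```

servo_tool:
  increments:
    - {"tx": -1.4, "ty": 1.3, "tz": 0, "rx": 0, "ry": 0, "rz": 0.11, "grip": 1}
    - {"tx": -2.8, "ty": 2.6, "tz": 0, "rx": 0, "ry": 0, "rz": 0.22, "grip": 1}
    - {"tx": -4.3, "ty": 3.9, "tz": 0, "rx": 0, "ry": 0, "rz": 0.33, "grip": 1}
    - {"tx": -5.6, "ty": 5.1, "tz": 0, "rx": 0, "ry": 0, "rz": 0.45, "grip": 1}
    - {"tx": -5.6, "ty": 5.1, "tz": 0, "rx": 0, "ry": 0, "rz": 0.45, "grip": 1}

```text
t: 6.65
eef_pos: [0.508, 0.0251, 0.1767]
ee_rot: [[0.951, 0.309, -0.0], [0.309, -0.951, 0.001], [0.0, -0.001, -1.0]]
wrist_force: [0.2, 1.2, -3.5]
gripper_width: 0.0141
finger_force: 59.5
```

servo_tool:
  increments:
    - {"tx": 0, "ty": 0, "tz": 0, "rx": 0, "ry": 0, "rz": 0, "grip": 1}
    - {"tx": 0, "ty": 0, "tz": 0, "rx": 0, "ry": 0, "rz": 0, "grip": 1}

```text
t: 6.82
eef_pos: [0.5084, 0.0278, 0.1774]
ee_rot: [[0.949, 0.317, 0.001], [0.317, -0.949, 0.003], [0.002, -0.002, -1.0]]
wrist_force: [0.0, -0.1, -3.2]
gripper_width: 0.014
finger_force: 59.5
```

```bash
python3 -c "
from plan import *
plan((.511,.0283,.105,18.4,1))"
```

```text
t 6.82 [0.5084 0.0278 0.1774] yaw 18.45 F [ 0.  -0.1 -3.2] w 0.014 ff 59.5 M [ 0.03  0.05 -0.04]
t(cm) [0.24 0.05 7.24] r [-0.002 -0.002  0.001]
```

servo_tool:
  increments:
    - {"tx": 0.2, "ty": 0, "tz": 1.5, "rx": 0, "ry": 0, "rz": 0, "grip": 1}
    - {"tx": 0.2, "ty": 0, "tz": 3, "rx": 0, "ry": 0, "rz": 0, "grip": 1}
    - {"tx": 0.2, "ty": 0, "tz": 5, "rx": 0, "ry": 0, "rz": 0, "grip": 1}
    - {"tx": 0.2, "ty": 0, "tz": 7, "rx": 0, "ry": 0, "rz": 0, "grip": 1}
    - {"tx": 0.2, "ty": 0, "tz": 7, "rx": 0, "ry": 0, "rz": 0, "grip": 1}

```text
t: 7.23
eef_pos: [0.5077, 0.0296, 0.1041]
ee_rot: [[0.948, 0.317, -0.006], [0.318, -0.948, 0.004], [-0.004, -0.005, -1.0]]
wrist_force: [-2.3, 0.0, -3.7]
gripper_width: 0.014
finger_force: 59.4
```

```bash
python3 -c "
from plan import *
plan((.511,.0283,.083,18.4,1))
import cv2
a=bot.get_image('top')[:,:,::-1];b=bot.get_image('scene')[:,:,::-1]
cv2.imwrite('pics/g3.png',np.hstack([cv2.resize(a[210:330,210:320],None,fx=3.5,fy=4.5,interpolation=2),cv2.resize(b[130:235,215:315],None,fx=4.1,fy=540/105,interpolation=2)]))"
```

```text
t 7.23 [0.5077 0.0296 0.1041] yaw 18.51 F [-2.3  0.  -3.7] w 0.014 ff 59.4 M [0.01 0.08 0.01]
t(cm) [0.28 0.24 2.1 ] r [-0.005  0.004  0.002]
```

View pics/g3.png

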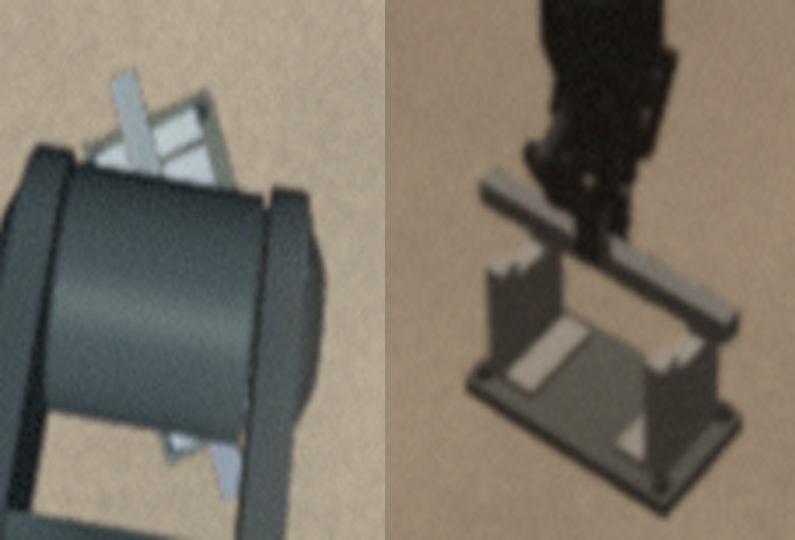

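The bar is level above both slots, aligned with the stand in both views. I'll lower it gently.

servo_tool:
  increments:
    - {"tx": 0.1, "ty": 0.1, "tz": 0.2, "rx": 0, "ry": 0, "rz": 0, "grip": 1}
    - {"tx": 0.1, "ty": 0.1, "tz": 0.4, "rx": 0, "ry": 0, "rz": 0, "grip": 1}
    - {"tx": 0.1, "ty": 0.1, "tz": 0.6, "rx": 0, "ry": 0, "rz": 0, "grip": 1}
    - {"tx": 0.1, "ty": 0.1, "tz": 0.8, "rx": 0, "ry": 0, "rz": 0, "grip": 1}
    - {"tx": 0.1, "ty": 0.1, "tz": 0.8, "rx": 0, "ry": 0, "rz": 0, "grip": 1}

```text
t: 7.75
eef_pos: [0.5125, 0.0275, 0.1007]
ee_rot: [[0.949, 0.315, 0.003], [0.315, -0.949, 0.002], [0.004, -0.001, -1.0]]
wrist_force: [-0.4, 0.1, -3.8]
gripper_width: 0.014
finger_force: 59.5
```

```bash
python3 -c "
from plan import *
plan((.511,.0283,.083,18.4,1))"
```

```text
t 7.75 [0.5125 0.0275 0.1007] yaw 18.38 F [-0.4  0.1 -3.8] w 0.014 ff 59.5 M [ 0.03 -0.04 -0.  ]
t(cm) [-0.13 -0.12  1.77] r [-0.001 -0.004 -0.   ]
```

servo_tool:
  increments:
    - {"tx": -0.1, "ty": -0.1, "tz": 0.3, "rx": 0, "ry": 0, "rz": 0, "grip": 1}
    - {"tx": -0.1, "ty": -0.1, "tz": 0.6, "rx": 0, "ry": 0, "rz": 0, "grip": 1}
    - {"tx": -0.1, "ty": -0.1, "tz": 0.9, "rx": 0, "ry": 0, "rz": 0, "grip": 1}
    - {"tx": -0.1, "ty": -0.1, "tz": 1.1, "rx": 0, "ry": 0, "rz": 0, "grip": 1}
    - {"tx": -0.1, "ty": -0.1, "tz": 1.2, "rx": 0, "ry": 0, "rz": 0, "grip": 1}

```text
t: 8.17
eef_pos: [0.511, 0.0282, 0.0881]
ee_rot: [[0.949, 0.315, 0.003], [0.315, -0.949, 0.002], [0.003, -0.001, -1.0]]
wrist_force: [-0.0, 0.1, -2.4]
gripper_width: 0.0138
finger_force: 59.5
```

servo_tool:
  increments:
    - {"tx": 0, "ty": 0, "tz": 0.1, "rx": 0, "ry": 0, "rz": 0, "grip": 1}
    - {"tx": 0, "ty": 0, "tz": 0.1, "rx": 0, "ry": 0, "rz": 0, "grip": 1}
    - {"tx": 0, "ty": 0, "tz": 0.2, "rx": 0, "ry": 0, "rz": 0, "grip": 1}
    - {"tx": 0, "ty": 0, "tz": 0.2, "rx": 0, "ry": 0, "rz": 0, "grip": 1}

```text
t: 8.5
eef_pos: [0.5114, 0.0281, 0.0867]
ee_rot: [[0.949, 0.315, 0.004], [0.315, -0.949, 0.002], [0.004, -0.001, -1.0]]
wrist_force: [0.1, -0.6, -3.5]
gripper_width: 0.0142
finger_force: 59.5
```

servo_tool:
  increments:
    - {"tx": 0, "ty": 0, "tz": 0.1, "rx": 0, "ry": 0, "rz": 0, "grip": 1}
    - {"tx": 0, "ty": 0, "tz": 0.15, "rx": 0, "ry": 0, "rz": 0, "grip": 1}
    - {"tx": 0, "ty": 0, "tz": 0.2, "rx": 0, "ry": 0, "rz": 0, "grip": 1}
    - {"tx": 0, "ty": 0, "tz": 0.2, "rx": 0, "ry": 0, "rz": 0, "grip": 1}

```text
t: 8.83
eef_pos: [0.5113, 0.0282, 0.0846]
ee_rot: [[0.949, 0.315, 0.003], [0.315, -0.949, 0.002], [0.004, -0.001, -1.0]]
wrist_force: [-0.1, 0.1, -4.1]
gripper_width: 0.014
finger_force: 59.5
```

servo_tool:
  increments:
    - {"tx": 0, "ty": 0, "tz": 0.05, "rx": 0, "ry": 0, "rz": 0, "grip": 1}
    - {"tx": 0, "ty": 0, "tz": 0.1, "rx": 0, "ry": 0, "rz": 0, "grip": 1}
    - {"tx": 0, "ty": 0, "tz": 0.15, "rx": 0, "ry": 0, "rz": 0, "grip": 1}
    - {"tx": 0, "ty": 0, "tz": 0.15, "rx": 0, "ry": 0, "rz": 0, "grip": 1}

```text
t: 9.17
eef_pos: [0.5113, 0.0282, 0.0831]
ee_rot: [[0.949, 0.315, 0.003], [0.315, -0.949, 0.002], [0.004, -0.001, -1.0]]
wrist_force: [0.1, -0.2, -3.3]
gripper_width: 0.014
finger_force: 59.5
```

servo_tool:
  increments:
    - {"tx": 0, "ty": 0, "tz": 0.05, "rx": 0, "ry": 0, "rz": 0, "grip": 1}
    - {"tx": 0, "ty": 0, "tz": 0.1, "rx": 0, "ry": 0, "rz": 0, "grip": 1}
    - {"tx": 0, "ty": 0, "tz": 0.1, "rx": 0, "ry": 0, "rz": 0, "grip": 1}

```text
t: 9.42
eef_pos: [0.5115, 0.0282, 0.0829]
ee_rot: [[0.949, 0.315, 0.003], [0.315, -0.949, 0.002], [0.004, -0.001, -1.0]]
wrist_force: [-4.7, 0.1, 4.9]
gripper_width: 0.0137
finger_force: 60.5
```

servo_tool:
  increments:
    - {"tx": 0, "ty": 0, "tz": 0.05, "rx": 0, "ry": 0, "rz": 0, "grip": 1}
    - {"tx": 0, "ty": 0, "tz": 0.1, "rx": 0, "ry": 0, "rz": 0, "grip": 1}
    - {"tx": 0, "ty": 0, "tz": 0.1, "rx": 0, "ry": 0, "rz": 0, "grip": 1}

```text
t: 9.67
eef_pos: [0.5115, 0.0282, 0.0829]
ee_rot: [[0.949, 0.316, 0.002], [0.316, -0.949, 0.002], [0.003, -0.001, -1.0]]
wrist_force: [-7.6, -0.4, 13.0]
gripper_width: 0.014
finger_force: 61.5
```

Contact came at TCP z of 0.083, which is the seated height. I'll relieve the push and open.

servo_tool:
  increments:
    - {"tx": 0, "ty": 0, "tz": -0.1, "rx": 0, "ry": 0, "rz": 0, "grip": 1}
    - {"tx": 0, "ty": 0, "tz": -0.1, "rx": 0, "ry": 0, "rz": 0, "grip": 0.5}
    - {"tx": 0, "ty": 0, "tz": -0.1, "rx": 0, "ry": 0, "rz": 0, "grip": 0}
    - {"tx": 0, "ty": 0, "tz": -0.1, "rx": 0, "ry": 0, "rz": 0, "grip": -0.5}
    - {"tx": 0, "ty": 0, "tz": -0.1, "rx": 0, "ry": 0, "rz": 0, "grip": -1}

```text
t: 10.08
eef_pos: [0.5117, 0.0281, 0.0823]
ee_rot: [[0.949, 0.315, 0.004], [0.315, -0.949, 0.002], [0.004, -0.0, -1.0]]
wrist_force: [0.4, -0.6, -0.3]
gripper_width: 0.0566
finger_force: 0.0
```

servo_tool:
  increments:
    - {"tx": 0, "ty": 0, "tz": 0, "rx": 0, "ry": 0, "rz": 0, "grip": -1}
    - {"tx": 0, "ty": 0, "tz": 0, "rx": 0, "ry": 0, "rz": 0, "grip": -1}
    - {"tx": 0, "ty": 0, "tz": -0.5, "rx": 0, "ry": 0, "rz": 0, "grip": -1}
    - {"tx": 0, "ty": 0, "tz": -2, "rx": 0, "ry": 0, "rz": 0, "grip": -1}
    - {"tx": 0, "ty": 0, "tz": -5, "rx": 0, "ry": 0, "rz": 0, "grip": -1}

```text
t: 10.5
eef_pos: [0.5085, 0.0285, 0.1296]
ee_rot: [[0.949, 0.315, -0.004], [0.315, -0.949, 0.003], [-0.003, -0.004, -1.0]]
wrist_force: [0.4, -0.1, 0.1]
gripper_width: 0.0854
finger_force: 0.0
```

servo_tool:
  increments:
    - {"tx": 0, "ty": 0, "tz": -3, "rx": 0, "ry": 0, "rz": 0, "grip": -1}
    - {"tx": 0, "ty": 0, "tz": -6, "rx": 0, "ry": 0, "rz": 0, "grip": -1}
    - {"tx": 0, "ty": 0, "tz": -8, "rx": 0, "ry": 0, "rz": 0, "grip": -1}

```text
t: 10.75
eef_pos: [0.512, 0.0278, 0.2159]
ee_rot: [[0.949, 0.315, 0.008], [0.315, -0.949, 0.001], [0.008, 0.001, -1.0]]
wrist_force: [0.3, 0.2, 0.8]
gripper_width: 0.0856
finger_force: 0.0
```

```bash
python3 -c "
from plan import *
plan((.594,-.319,.15,20.8,3))"
```

```text
t 10.75 [0.512  0.0278 0.2159] yaw 18.39 F [0.3 0.2 0.8] w 0.0856 ff 0.0 M [-0.01  0.01 -0.02]
t(cm) [-1.07 11.83  2.2 ] r [ 0.    -0.003 -0.014]
t(cm) [-1.23 11.81  2.2 ] r [ 0.    -0.003 -0.014]
t(cm) [-1.39 11.8   2.2 ] r [ 0.    -0.003 -0.014]
```

```bash
python3 - <<'E'
from h import *
for n,box in(('top',(380,185,465,312)),('scene',(100,235,210,310))):
  I=cv2.GaussianBlur(cv2.imread(f'pics/{n}0.png'),(3,3),0).astype(int); x0,y0,x1,y1=box
  k=np.zeros(I.shape[:2],np.uint8); s=I.sum(-1); bg=np.median(s[y0:y1,x0:x1]); k[y0:y1,x0:x1]=(s<bg*.66)[y0:y1,x0:x1]*255
  c=max(cv2.findContours(k,0,1)[0],key=cv2.contourArea)[:,0]
  W=np.array([onz(n,q,.032) for q in c]); W0=np.array([onz(n,q,.02) for q in c])
  pts=np.argwhere(k)[:,::-1]; 
  P=np.array([onz(n,q,.018) for q in pts])[:,:2]
  a0=np.array([.6533,-.2963]); d=np.array([-np.cos(np.radians(20.5)),-np.sin(np.radians(20.5))]); nn=np.array([-d[1],d[0]])
  al=(P-a0)@d; la=(P-a0)@nn; w=(al>.035)&(al<.205)
  f=np.polyfit(al[w],la[w],1); print(n,bg,'web yaw',20.5+np.degrees(np.arctan(f[0])),'web lat at bal',np.polyval(f,.066),'web width',w.sum())
  A=(W[:,:2]-a0)@d; print('extents z.032',A.min(),A.max(),A.max()-A.min(),'(267 expected)', 'bal from ends',(A.min()+.026+A.max()-.011)/2-.049, 'lat bosses',[( (W[:,:2]-a0)@nn)[m].round(4).tolist()[:0] or (((W[:,:2]-a0)@nn)[m].min(),((W[:,:2]-a0)@nn)[m].max()) for m in(A<.02,A>.215)])
  fb=.066; print('bal xy', a0+d*((A.min()+.026+A.max()-.011)/2-.049)+nn*np.polyval(f,.066))
E
```

```text
top 445.0 web yaw 20.99532713039264 web lat at bal -0.0007973306164994507 web width 569
extents z.032 -0.02514779407848552 0.23829769341725318 0.2634454874957387 (267 expected) bal from ends 0.06507494966938382 lat bosses [(np.float64(-0.03497083553037548), np.float64(0.023541731907596827)), (np.float64(-0.01808077880868369), np.float64(0.010310284271296464))]
bal xy [ 0.59206687 -0.31834289]Traceback (most recent call last):
  File "<stdin>", line 8, in <module>
  File "h.py", line 12, in onz
    c,d=ray(n,uv); return c+d*(z-c[2])/d[2]
        ~~~^^^^^^
  File "h.py", line 6, in ray
    p=cam(n); x=(uv[0]-p['cx'])/p['fx']; y=(uv[1]-p['cy'])/p['fy']
  File "h.py", line 4, in cam
    p=bot.camera_params(n); return p
ValueError: time passes only in moves, steps and waits
```

servo_tool:
  increments:
    - {"tx": -0.3, "ty": 3.5, "tz": 0.3, "rx": 0, "ry": 0, "rz": 0, "grip": -1}
    - {"tx": -0.6, "ty": 7, "tz": 0.8, "rx": 0, "ry": 0, "rz": 0, "grip": -1}
    - {"tx": -0.9, "ty": 11, "tz": 1.2, "rx": 0, "ry": 0, "rz": -0.01, "grip": -1}
    - {"tx": -1.1, "ty": 15, "tz": 1.6, "rx": 0, "ry": 0, "rz": -0.01, "grip": -1}
    - {"tx": -1.5, "ty": 18, "tz": 2, "rx": 0, "ry": 0, "rz": -0.02, "grip": -1}

```text
t: 11.17
eef_pos: [0.5542, -0.1504, 0.1926]
ee_rot: [[0.943, 0.333, 0.005], [0.333, -0.943, 0.001], [0.005, 0.001, -1.0]]
wrist_force: [-0.2, 0.7, -0.8]
gripper_width: 0.0851
finger_force: 0.0
```

servo_tool:
  increments:
    - {"tx": -0.3, "ty": 3.5, "tz": 0.5, "rx": 0, "ry": 0, "rz": 0, "grip": -1}
    - {"tx": -0.6, "ty": 7, "tz": 1.5, "rx": 0, "ry": 0, "rz": 0, "grip": -1}
    - {"tx": -0.9, "ty": 10.5, "tz": 2.5, "rx": 0, "ry": 0, "rz": -0.01, "grip": -1}
    - {"tx": -1.1, "ty": 14, "tz": 3.5, "rx": 0, "ry": 0, "rz": -0.01, "grip": -1}
    - {"tx": -1.5, "ty": 17, "tz": 4.5, "rx": 0, "ry": 0, "rz": -0.02, "grip": -1}

```text
t: 11.58
eef_pos: [0.5969, -0.3151, 0.1467]
ee_rot: [[0.936, 0.353, 0.004], [0.353, -0.936, 0.001], [0.004, 0.0, -1.0]]
wrist_force: [1.1, 0.1, -0.4]
gripper_width: 0.0856
finger_force: 0.0
```

servo_tool:
  increments:
    - {"tx": 0, "ty": 0, "tz": 0, "rx": 0, "ry": 0, "rz": 0, "grip": -1}
    - {"tx": 0, "ty": 0, "tz": 0, "rx": 0, "ry": 0, "rz": 0, "grip": -1}
    - {"tx": 0, "ty": 0, "tz": 0, "rx": 0, "ry": 0, "rz": 0, "grip": -1}

```text
t: 11.83
eef_pos: [0.5963, -0.3124, 0.147]
ee_rot: [[0.936, 0.353, 0.003], [0.353, -0.936, 0.002], [0.004, -0.001, -1.0]]
wrist_force: [-0.2, 0.8, -0.0]
gripper_width: 0.0855
finger_force: 0.0
```

```bash
python3 -c "
from plan import *
plan((.592,-.3187,.03,20.8,1))
import cv2
a=bot.get_image('top')[:,:,::-1];b=bot.get_image('scene')[:,:,::-1]
cv2.imwrite('pics/top4.png',a);cv2.imwrite('pics/scene4.png',b)
cv2.imwrite('pics/g4.png',np.hstack([cv2.resize(a[210:330,210:320],None,fx=3.5,fy=4.5,interpolation=2),cv2.resize(b[130:235,215:315],None,fx=4.1,fy=540/105,interpolation=2)]))"
```

```text
t 11.83 [ 0.5963 -0.3124  0.147 ] yaw 20.66 F [-0.2  0.8 -0. ] w 0.0855 ff 0.0 M [ 0.03  0.03 -0.03]
t(cm) [-0.67  0.44 11.7 ] r [-0.001 -0.004 -0.002]
```

View pics/g4.png

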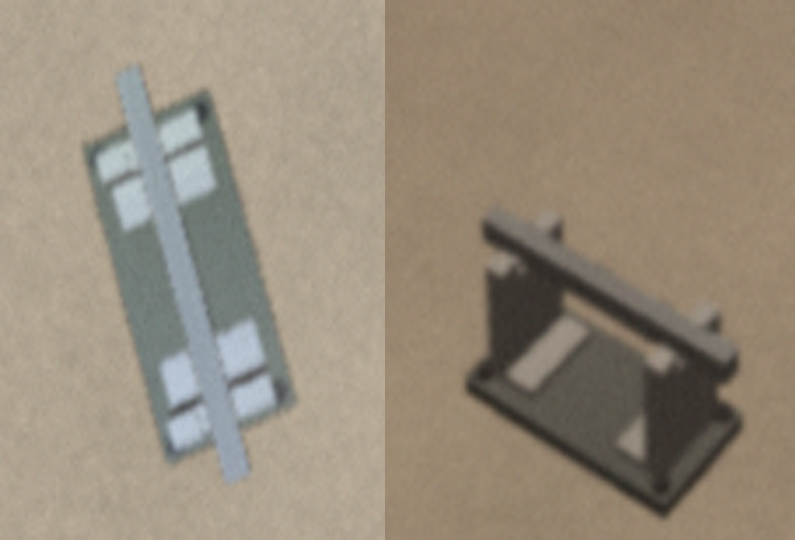

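The bar sits in both slots and overhangs equally at each end in both views. Now I'll descend on the lever at its balance point.

servo_tool:
  increments:
    - {"tx": -0.3, "ty": 0.2, "tz": 2.5, "rx": 0, "ry": -0.002, "rz": 0, "grip": -1}
    - {"tx": -0.7, "ty": 0.4, "tz": 5, "rx": 0, "ry": -0.004, "rz": 0, "grip": -1}
    - {"tx": -0.7, "ty": 0.4, "tz": 8, "rx": 0, "ry": -0.004, "rz": 0, "grip": -1}
    - {"tx": -0.7, "ty": 0.4, "tz": 11, "rx": 0, "ry": -0.004, "rz": 0, "grip": -1}
    - {"tx": -0.7, "ty": 0.4, "tz": 11.7, "rx": 0, "ry": -0.004, "rz": 0, "grip": -1}

```text
t: 12.35
eef_pos: [0.589, -0.3154, 0.0251]
ee_rot: [[0.935, 0.354, -0.007], [0.354, -0.935, 0.006], [-0.004, -0.008, -1.0]]
wrist_force: [-0.9, 0.8, -1.3]
gripper_width: 0.0852
finger_force: 0.0
```

servo_tool:
  increments:
    - {"tx": 0, "ty": 0, "tz": 0, "rx": 0, "ry": 0, "rz": 0, "grip": -1}
    - {"tx": 0, "ty": 0, "tz": 0, "rx": 0, "ry": 0, "rz": 0, "grip": -1}
    - {"tx": 0, "ty": 0, "tz": 0, "rx": 0, "ry": 0, "rz": 0, "grip": -1}
    - {"tx": 0, "ty": 0, "tz": 0, "rx": 0, "ry": 0, "rz": 0, "grip": -1}

```text
t: 12.68
eef_pos: [0.5932, -0.3197, 0.0327]
ee_rot: [[0.935, 0.353, 0.003], [0.353, -0.935, -0.002], [0.002, 0.003, -1.0]]
wrist_force: [0.4, -0.3, -0.8]
gripper_width: 0.0854
finger_force: 0.0
```

```bash
python3 -c "
from plan import *
plan((.592,-.3187,.008,20.8,1))"
```

```text
t 12.68 [ 0.5932 -0.3197  0.0327] yaw 20.69 F [ 0.4 -0.3 -0.8] w 0.0854 ff 0.0 M [ 0.02 -0.05  0.02]
t(cm) [-0.09 -0.14  2.47] r [ 0.003 -0.002 -0.002]
```

servo_tool:
  increments:
    - {"tx": -0.1, "ty": -0.1, "tz": 0.6, "rx": 0.003, "ry": -0.002, "rz": 0, "grip": -1}
    - {"tx": -0.1, "ty": -0.1, "tz": 1.2, "rx": 0.003, "ry": -0.002, "rz": 0, "grip": -1}
    - {"tx": -0.1, "ty": -0.1, "tz": 1.8, "rx": 0.003, "ry": -0.002, "rz": 0, "grip": -1}
    - {"tx": -0.1, "ty": -0.1, "tz": 2.2, "rx": 0.003, "ry": -0.002, "rz": 0, "grip": -1}
    - {"tx": -0.1, "ty": -0.1, "tz": 2.4, "rx": 0.003, "ry": -0.002, "rz": 0, "grip": -1}

```text
t: 13.1
eef_pos: [0.5897, -0.3176, 0.0044]
ee_rot: [[0.936, 0.353, -0.005], [0.353, -0.936, 0.004], [-0.003, -0.005, -1.0]]
wrist_force: [-0.5, 0.2, 0.4]
gripper_width: 0.0855
finger_force: 0.0
```

servo_tool:
  increments:
    - {"tx": 0, "ty": 0, "tz": 0, "rx": 0, "ry": 0, "rz": 0, "grip": -1}
    - {"tx": 0, "ty": 0, "tz": 0, "rx": 0, "ry": 0, "rz": 0, "grip": -1}
    - {"tx": 0, "ty": 0, "tz": 0, "rx": 0, "ry": 0, "rz": 0, "grip": -1}

```text
t: 13.35
eef_pos: [0.5905, -0.3183, 0.006]
ee_rot: [[0.936, 0.353, -0.003], [0.353, -0.936, 0.002], [-0.002, -0.003, -1.0]]
wrist_force: [-0.9, 0.1, -0.6]
gripper_width: 0.0852
finger_force: 0.0
```

```bash
python3 -c "
from plan import *
plan((.592,-.3187,.008,20.8,1))"
```

```text
t 13.35 [ 0.5905 -0.3183  0.006 ] yaw 20.67 F [-0.9  0.1 -0.6] w 0.0852 ff 0.0 M [ 0.01 -0.03  0.  ]
t(cm) [ 0.12  0.09 -0.2 ] r [-0.003  0.002 -0.002]
```

servo_tool:
  increments:
    - {"tx": 0.1, "ty": 0.05, "tz": -0.2, "rx": 0, "ry": 0, "rz": 0, "grip": -1}
    - {"tx": 0.1, "ty": 0.05, "tz": -0.2, "rx": 0, "ry": 0, "rz": 0, "grip": -1}
    - {"tx": 0.1, "ty": 0.05, "tz": -0.2, "rx": 0, "ry": 0, "rz": 0, "grip": -0.5}
    - {"tx": 0.1, "ty": 0.05, "tz": -0.2, "rx": 0, "ry": 0, "rz": 0, "grip": 0}
    - {"tx": 0.1, "ty": 0.05, "tz": -0.2, "rx": 0, "ry": 0, "rz": 0, "grip": 0.4}

```text
t: 13.77
eef_pos: [0.5915, -0.3182, 0.0079]
ee_rot: [[0.936, 0.353, -0.003], [0.353, -0.936, 0.003], [-0.002, -0.004, -1.0]]
wrist_force: [0.2, -0.4, 0.7]
gripper_width: 0.0514
finger_force: 0.0
```

servo_tool:
  increments:
    - {"tx": 0, "ty": 0, "tz": 0, "rx": 0, "ry": 0, "rz": 0, "grip": 1}
    - {"tx": 0, "ty": 0, "tz": 0, "rx": 0, "ry": 0, "rz": 0, "grip": 1}
    - {"tx": 0, "ty": 0, "tz": 0, "rx": 0, "ry": 0, "rz": 0, "grip": 1}
    - {"tx": 0, "ty": 0, "tz": 0, "rx": 0, "ry": 0, "rz": 0, "grip": 1}
    - {"tx": 0, "ty": 0, "tz": 0, "rx": 0, "ry": 0, "rz": 0, "grip": 1}

```text
t: 14.18
eef_pos: [0.5916, -0.3184, 0.0081]
ee_rot: [[0.936, 0.353, -0.003], [0.353, -0.936, 0.002], [-0.002, -0.003, -1.0]]
wrist_force: [-0.7, -0.1, 2.0]
gripper_width: 0.0125
finger_force: 61.4
```

servo_tool:
  increments:
    - {"tx": 0, "ty": 0, "tz": 0, "rx": 0, "ry": 0, "rz": 0, "grip": 1}
    - {"tx": 0, "ty": 0, "tz": 0, "rx": 0, "ry": 0, "rz": 0, "grip": 1}
    - {"tx": 0, "ty": 0, "tz": 0, "rx": 0, "ry": 0, "rz": 0, "grip": 1}
    - {"tx": 0, "ty": 0, "tz": 0, "rx": 0, "ry": 0, "rz": 0, "grip": 1}
    - {"tx": 0, "ty": 0, "tz": 0, "rx": 0, "ry": 0, "rz": 0, "grip": 1}

```text
t: 14.6
eef_pos: [0.5916, -0.3184, 0.0081]
ee_rot: [[0.936, 0.353, -0.003], [0.353, -0.936, 0.002], [-0.002, -0.003, -1.0]]
wrist_force: [-0.1, -1.3, 3.5]
gripper_width: 0.0128
finger_force: 61.5
```

```bash
python3 -c "
from plan import *
plan((.592,-.3187,.038,20.8,1))"
```

```text
t 14.6 [ 0.5916 -0.3184  0.0081] yaw 20.67 F [-0.1 -1.3  3.5] w 0.0128 ff 61.5 M [-0.05  0.16 -0.01]
t(cm) [ 0.02  0.03 -2.99] r [-0.003  0.002 -0.002]
```

servo_tool:
  increments:
    - {"tx": 0, "ty": 0, "tz": -0.4, "rx": 0, "ry": 0, "rz": 0, "grip": 1}
    - {"tx": 0, "ty": 0, "tz": -1, "rx": 0, "ry": 0, "rz": 0, "grip": 1}
    - {"tx": 0, "ty": 0, "tz": -2, "rx": 0, "ry": 0, "rz": 0, "grip": 1}
    - {"tx": 0, "ty": 0, "tz": -3, "rx": 0, "ry": 0, "rz": 0, "grip": 1}

```text
t: 14.93
eef_pos: [0.5908, -0.3176, 0.0374]
ee_rot: [[0.936, 0.353, -0.005], [0.353, -0.936, 0.004], [-0.003, -0.006, -1.0]]
wrist_force: [-0.8, -0.2, -4.9]
gripper_width: 0.0123
finger_force: 60.5
```

servo_tool:
  increments:
    - {"tx": 0, "ty": 0, "tz": 0, "rx": 0, "ry": 0, "rz": 0, "grip": 1}
    - {"tx": 0, "ty": 0, "tz": 0, "rx": 0, "ry": 0, "rz": 0, "grip": 1}
    - {"tx": 0, "ty": 0, "tz": 0, "rx": 0, "ry": 0, "rz": 0, "grip": 1}
    - {"tx": 0, "ty": 0, "tz": 0, "rx": 0, "ry": 0, "rz": 0, "grip": 1}
    - {"tx": 0, "ty": 0, "tz": 0, "rx": 0, "ry": 0, "rz": 0, "grip": 1}

```text
t: 15.35
eef_pos: [0.5911, -0.318, 0.0371]
ee_rot: [[0.936, 0.353, -0.004], [0.353, -0.936, 0.003], [-0.003, -0.005, -1.0]]
wrist_force: [0.1, 0.1, -4.1]
gripper_width: 0.0127
finger_force: 60.6
```

```bash
python3 -c "
from plan import *
plan((.592,-.3187,.038,20.8,1))
print(bot.get_obs()['ee_rot'].T@bot.get_obs()['moment'])
import cv2
b=bot.get_image('scene')[:,:,::-1];a=bot.get_image('top')[:,:,::-1]
cv2.imwrite('pics/g5.png',np.hstack([cv2.resize(a[180:320,360:470],None,fx=3,fy=3.5,interpolation=2),cv2.resize(b[180:320,90:220],None,fx=3.5,fy=3.5,interpolation=2)]))"
```

```text
t 15.35 [ 0.5911 -0.318   0.0371] yaw 20.67 F [ 0.1  0.1 -4.1] w 0.0127 ff 60.6 M [ 0.02 -0.03 -0.03]
t(cm) [ 0.05  0.1  -0.09] r [-0.005  0.003 -0.002]
[0.00847209 0.03305733 0.0346224 ]
```

View pics/g5.png

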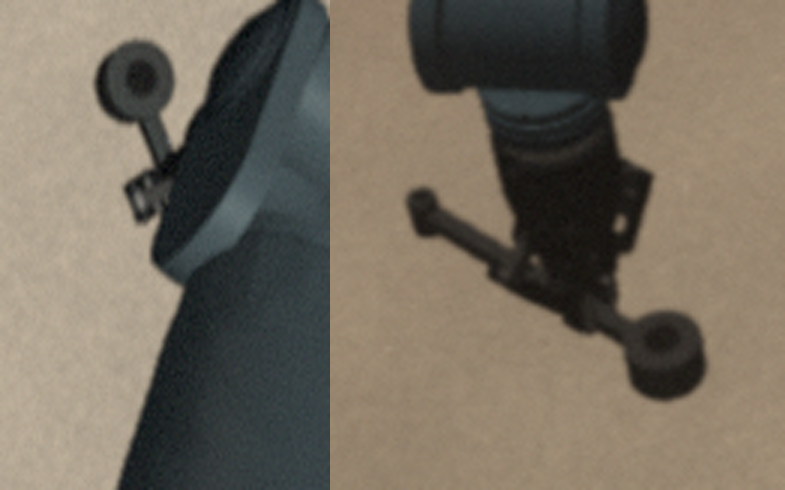

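The lever is lifted level (about 4.5 N, little moment), with both bosses clear of the bench. Next I'll raise it, turn it by +87.7° and carry it over the bar.

servo_tool:
  increments:
    - {"tx": 0, "ty": 0, "tz": -2, "rx": 0, "ry": 0, "rz": 0, "grip": 1}
    - {"tx": 0, "ty": 0, "tz": -5, "rx": 0, "ry": 0, "rz": 0, "grip": 1}
    - {"tx": 0, "ty": 0, "tz": -9, "rx": -0.002, "ry": 0, "rz": 0, "grip": 1}
    - {"tx": 0, "ty": 0, "tz": -13, "rx": -0.005, "ry": 0.003, "rz": 0, "grip": 1}
    - {"tx": 0, "ty": 0, "tz": -15, "rx": -0.005, "ry": 0.003, "rz": 0, "grip": 1}

```text
t: 15.87
eef_pos: [0.5939, -0.32, 0.1939]
ee_rot: [[0.936, 0.353, 0.008], [0.353, -0.936, -0.006], [0.005, 0.008, -1.0]]
wrist_force: [1.7, -0.4, -2.7]
gripper_width: 0.0123
finger_force: 60.7
```

servo_tool:
  increments:
    - {"tx": 0, "ty": 0, "tz": 0, "rx": 0, "ry": 0, "rz": 0, "grip": 1}
    - {"tx": 0, "ty": 0, "tz": 0, "rx": 0, "ry": 0, "rz": 0, "grip": 1}

```text
t: 16.03
eef_pos: [0.5924, -0.319, 0.1886]
ee_rot: [[0.936, 0.353, 0.003], [0.353, -0.936, -0.002], [0.002, 0.003, -1.0]]
wrist_force: [-0.7, -0.3, -6.4]
gripper_width: 0.0125
finger_force: 60.6
```

```bash
python3 -c "
from plan import *
plan((.5116,.0281,.19,108.4,4))"
```

```text
t 16.03 [ 0.5924 -0.319   0.1886] yaw 20.67 F [-0.7 -0.3 -6.4] w 0.0125 ff 60.6 M [-0.01 -0.01  0.05]
t(cm) [ 1.17 -8.83 -0.06] r [ 0.001  0.    -0.383]
t(cm) [ 4.39 -7.75 -0.05] r [ 0.001  0.    -0.383]
t(cm) [ 6.97 -5.55 -0.04] r [ 0.001  0.    -0.383]
t(cm) [ 8.54 -2.55 -0.04] r [ 0.001  0.    -0.383]
```

servo_tool:
  increments:
    - {"tx": 0.1, "ty": -1, "tz": 0, "rx": 0, "ry": 0, "rz": -0.04, "grip": 1}
    - {"tx": 0.4, "ty": -3, "tz": 0, "rx": 0, "ry": 0, "rz": -0.12, "grip": 1}
    - {"tx": 0.7, "ty": -5, "tz": 0, "rx": 0, "ry": 0, "rz": -0.21, "grip": 1}
    - {"tx": 0.9, "ty": -7, "tz": 0, "rx": 0, "ry": 0, "rz": -0.3, "grip": 1}
    - {"tx": 1.2, "ty": -8.8, "tz": -0.1, "rx": 0, "ry": 0, "rz": -0.383, "grip": 1}

```text
t: 16.45
eef_pos: [0.5696, -0.2299, 0.1838]
ee_rot: [[0.733, 0.68, -0.005], [0.68, -0.733, 0.004], [-0.002, -0.006, -1.0]]
wrist_force: [-0.3, 0.2, -4.1]
gripper_width: 0.0125
finger_force: 60.5
```

servo_tool:
  increments:
    - {"tx": 0.9, "ty": -1.5, "tz": 0, "rx": 0, "ry": 0, "rz": -0.075, "grip": 1}
    - {"tx": 1.8, "ty": -3.1, "tz": 0, "rx": 0, "ry": 0, "rz": -0.15, "grip": 1}
    - {"tx": 2.7, "ty": -4.6, "tz": 0, "rx": 0, "ry": 0, "rz": -0.23, "grip": 1}
    - {"tx": 3.5, "ty": -6.2, "tz": 0, "rx": 0, "ry": 0, "rz": -0.31, "grip": 1}
    - {"tx": 4.4, "ty": -7.8, "tz": -0.1, "rx": 0, "ry": 0, "rz": -0.383, "grip": 1}

```text
t: 16.87
eef_pos: [0.5493, -0.1432, 0.1851]
ee_rot: [[0.426, 0.905, -0.005], [0.905, -0.426, 0.002], [-0.0, -0.006, -1.0]]
wrist_force: [-0.9, -0.2, -4.4]
gripper_width: 0.0126
finger_force: 60.5
```

servo_tool:
  increments:
    - {"tx": 1.4, "ty": -1.1, "tz": 0, "rx": 0, "ry": 0, "rz": -0.075, "grip": 1}
    - {"tx": 2.8, "ty": -2.2, "tz": 0, "rx": 0, "ry": 0, "rz": -0.15, "grip": 1}
    - {"tx": 4.2, "ty": -3.3, "tz": 0, "rx": 0, "ry": 0, "rz": -0.23, "grip": 1}
    - {"tx": 5.6, "ty": -4.4, "tz": 0, "rx": 0, "ry": 0, "rz": -0.31, "grip": 1}
    - {"tx": 7, "ty": -5.6, "tz": 0, "rx": 0, "ry": 0, "rz": -0.383, "grip": 1}

```text
t: 17.28
eef_pos: [0.5289, -0.0563, 0.1855]
ee_rot: [[0.057, 0.998, -0.005], [0.998, -0.057, 0.001], [0.001, -0.005, -1.0]]
wrist_force: [-0.1, -0.5, -4.9]
gripper_width: 0.0121
finger_force: 60.5
```

servo_tool:
  increments:
    - {"tx": 2, "ty": -0.5, "tz": 0, "rx": 0, "ry": 0, "rz": -0.09, "grip": 1}
    - {"tx": 4.2, "ty": -1.2, "tz": 0, "rx": 0, "ry": 0, "rz": -0.18, "grip": 1}
    - {"tx": 6.2, "ty": -1.8, "tz": 0, "rx": 0, "ry": 0, "rz": -0.27, "grip": 1}
    - {"tx": 7.8, "ty": -2.3, "tz": 0, "rx": 0, "ry": 0, "rz": -0.34, "grip": 1}
    - {"tx": 8.5, "ty": -2.6, "tz": 0, "rx": 0, "ry": 0, "rz": -0.383, "grip": 1}

```text
t: 17.7
eef_pos: [0.5076, 0.0309, 0.1854]
ee_rot: [[-0.321, 0.947, -0.006], [0.947, 0.321, 0.001], [0.003, -0.005, -1.0]]
wrist_force: [0.0, -0.7, -4.5]
gripper_width: 0.0129
finger_force: 60.5
```

servo_tool:
  increments:
    - {"tx": 0, "ty": 0, "tz": 0, "rx": 0, "ry": 0, "rz": 0, "grip": 1}
    - {"tx": 0, "ty": 0, "tz": 0, "rx": 0, "ry": 0, "rz": 0, "grip": 1}
    - {"tx": 0, "ty": 0, "tz": 0, "rx": 0, "ry": 0, "rz": 0, "grip": 1}
    - {"tx": 0, "ty": 0, "tz": 0, "rx": 0, "ry": 0, "rz": 0, "grip": 1}
    - {"tx": 0, "ty": 0, "tz": 0, "rx": 0, "ry": 0, "rz": 0, "grip": 1}

```text
t: 18.12
eef_pos: [0.5105, 0.0281, 0.1889]
ee_rot: [[-0.315, 0.949, 0.001], [0.949, 0.315, -0.001], [-0.001, 0.0, -1.0]]
wrist_force: [-0.1, -0.0, -4.2]
gripper_width: 0.0126
finger_force: 60.5
```

```bash
python3 -c "
from plan import *
plan((.5116,.0281,.149,108.4,1))"
```

```text
t 18.12 [0.5105 0.0281 0.1889] yaw 108.37 F [-0.1 -0.  -4.2] w 0.0126 ff 60.5 M [ 0.01 -0.04  0.02]
t(cm) [-0.03  0.11  3.99] r [ 0.     0.001 -0.001]
```

Aligned. I'll lower slowly and let it settle.

servo_tool:
  increments:
    - {"tx": 0, "ty": 0, "tz": 0.5, "rx": 0, "ry": 0, "rz": 0, "grip": 1}
    - {"tx": 0, "ty": 0.05, "tz": 1.4, "rx": 0, "ry": 0, "rz": 0, "grip": 1}
    - {"tx": 0, "ty": 0.1, "tz": 2.4, "rx": 0, "ry": 0, "rz": 0, "grip": 1}
    - {"tx": 0, "ty": 0.1, "tz": 3.3, "rx": 0, "ry": 0, "rz": 0, "grip": 1}
    - {"tx": 0, "ty": 0.1, "tz": 4, "rx": 0, "ry": 0, "rz": 0, "grip": 1}

```text
t: 18.53
eef_pos: [0.5106, 0.0291, 0.1473]
ee_rot: [[-0.316, 0.949, -0.001], [0.949, 0.316, -0.001], [-0.0, -0.001, -1.0]]
wrist_force: [-0.6, 0.5, -4.7]
gripper_width: 0.0125
finger_force: 60.6
```

servo_tool:
  increments:
    - {"tx": 0, "ty": 0, "tz": 0, "rx": 0, "ry": 0, "rz": 0, "grip": 1}
    - {"tx": 0, "ty": 0, "tz": 0, "rx": 0, "ry": 0, "rz": 0, "grip": 1}
    - {"tx": 0, "ty": 0, "tz": 0, "rx": 0, "ry": 0, "rz": 0, "grip": 1}
    - {"tx": 0, "ty": 0, "tz": 0, "rx": 0, "ry": 0, "rz": 0, "grip": 1}
    - {"tx": 0, "ty": 0, "tz": 0, "rx": 0, "ry": 0, "rz": 0, "grip": 1}

```text
t: 18.95
eef_pos: [0.512, 0.029, 0.15]
ee_rot: [[-0.317, 0.949, 0.003], [0.949, 0.317, -0.001], [-0.002, 0.002, -1.0]]
wrist_force: [0.9, -0.1, -4.4]
gripper_width: 0.0124
finger_force: 60.4
```

servo_tool:
  increments:
    - {"tx": 0, "ty": 0, "tz": 0, "rx": 0, "ry": 0, "rz": 0, "grip": 1}
    - {"tx": 0, "ty": 0, "tz": 0, "rx": 0, "ry": 0, "rz": 0, "grip": 1}
    - {"tx": 0, "ty": 0, "tz": 0, "rx": 0, "ry": 0, "rz": 0, "grip": 1}
    - {"tx": 0, "ty": 0, "tz": 0, "rx": 0, "ry": 0, "rz": 0, "grip": 1}
    - {"tx": 0, "ty": 0, "tz": 0, "rx": 0, "ry": 0, "rz": 0, "grip": 1}

```text
t: 19.37
eef_pos: [0.5115, 0.029, 0.1494]
ee_rot: [[-0.316, 0.949, 0.001], [0.949, 0.316, -0.001], [-0.001, 0.001, -1.0]]
wrist_force: [-0.6, -0.2, -4.2]
gripper_width: 0.0123
finger_force: 60.4
```

```bash
python3 -c "
from plan import *
plan((.5116,.0281,.149,108.4,1))
print(bot.get_obs()['dq'].round(4))
import cv2
b=bot.get_image('scene')[:,:,::-1];a=bot.get_image('top')[:,:,::-1]
cv2.imwrite('pics/top6.png',a);cv2.imwrite('pics/scene6.png',b)
cv2.imwrite('pics/g6.png',np.hstack([cv2.resize(a[200:340,190:360],None,fx=2.3,fy=3.4,interpolation=2),cv2.resize(b[90:250,180:330],None,fx=2.7,fy=476/160,interpolation=2)]))"
```

```text
t 19.37 [0.5115 0.029  0.1494] yaw 108.45 F [-0.6 -0.2 -4.2] w 0.0123 ff 60.4 M [ 0.05 -0.06 -0.04]
t(cm) [-0.09 -0.02  0.04] r [0.001 0.001 0.001]
[-0.0022  0.0014  0.0007  0.0004 -0.0008  0.0002]
```

View pics/g6.png

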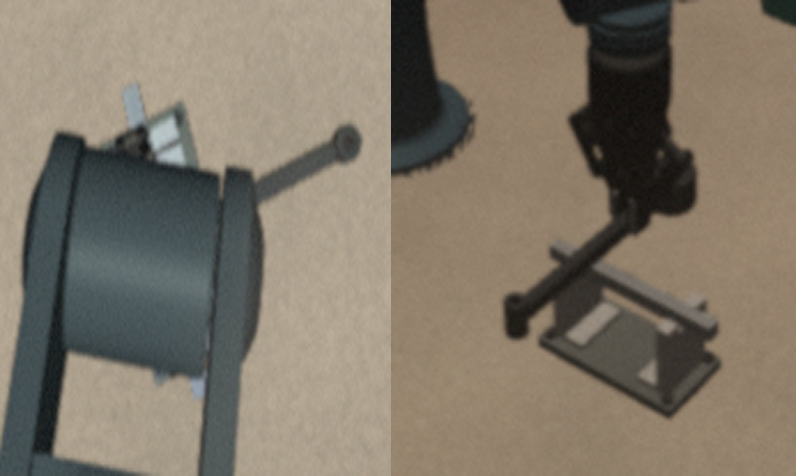

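The lever is held crosswise above the bar, with its small boss at about (341,241) in the top view and (226,191) in the scene view. I'll check its level from the small boss position.

```bash
python3 - <<'E'
from h import *
o=bot.get_obs();p=o['eef_pos'];d=-o['ee_rot'][:,0]
for n in('top','scene'): print(n,proj(n,p+.164*d+[0,0,.024]).round(1))
print(tri((340.9,241.5),(226.3,191.5)), 'expected',p+.164*d+[0,0,.024])
M=[];F=[]
print(o['ee_rot'].T@o['moment'])
for n,box,in(('top',(325,228,355,258)),('scene',(215,180,240,208))):
    I=cv2.imread(f'pics/{n}6.png').astype(int).sum(-1);x0,y0,x1,y1=box;s=I[y0:y1,x0:x1];ys,xs=np.where(s<.62*np.median(s)); print(n,xs.min()+x0,xs.max()+x0,ys.min()+y0,ys.max()+y0)
    print([proj(n,p+.164*d+[0,0,z]).round(1).tolist() for z in(-.008,.024)])
E
```

```text
top [341.3 242.2]
scene [225.1 190.1]
(array([ 0.56525733, -0.1256521 ,  0.17030577]), np.float64(0.0015705668748637253)) expected [ 0.56336781 -0.12654567  0.17355186]
[ 0.01997639 -0.01721976  0.00211958]
top 325 346 237 250
[[338.7, 243.0], [341.3, 242.2]]
scene 222 239 182 207
[[226.0, 200.6], [225.1, 190.1]]
```

servo_tool:
  increments:
    - {"tx": 0, "ty": 0, "tz": 0, "rx": 0, "ry": 0, "rz": 0, "grip": 1}
    - {"tx": 0, "ty": 0, "tz": 0, "rx": 0, "ry": 0, "rz": 0, "grip": 1}
    - {"tx": 0, "ty": 0, "tz": 0, "rx": 0, "ry": 0, "rz": 0, "grip": 1}
    - {"tx": 0, "ty": 0, "tz": 0, "rx": 0, "ry": 0, "rz": 0, "grip": 1}
    - {"tx": 0, "ty": 0, "tz": 0, "rx": 0, "ry": 0, "rz": 0, "grip": 1}

```text
t: 19.88
eef_pos: [0.5115, 0.029, 0.1493]
ee_rot: [[-0.316, 0.949, 0.001], [0.949, 0.316, -0.001], [-0.001, 0.001, -1.0]]
wrist_force: [-0.1, -0.3, -5.0]
gripper_width: 0.0124
finger_force: 60.4
```

```bash
python3 -c "
from rig import bot
print(bot.get_obs()['eef_pos']); print(bot.job_done())"
```

```text
[0.5114813  0.02901305 0.14934743]
the job is handed in; nothing more can be done
None
```

I handed the job in at about 20 s: the bar is down in both slots and centred, and the lever is held still at its balance point, crosswise and level to about 1°, roughly 5 cm above the middle of the bar; no verdict came back.

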